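# Put the hardness tester's accessories back in their case

## Robot

A 6-joint arm with a two-finger parallel gripper is mounted at the origin on a cart in front of the work surface, level with it; the furniture and walls round the work are solid. World frame = base frame: x ahead of the robot, y to its left, z up, the work surface at z = 0. Lengths are in mm, angles in rad, forces in N, time in s.
With the tool pointing down it reaches from about 275 to 875 mm from the base axis. Payload 12.5 kg.
Tool frame: the origin (TCP) lies midway between the tips of the shut fingers; the grasp point (between the pads) lies robot.grip_point_offset behind it (robot.grip_point_offset is the distance from the TCP to the grasp point, in mm); x points along the fingers, y is the direction in which the jaws open and shut, and the axes are right-handed (so a half turn about x gives the same grasp; the last joint's range is limited). The gripper opens to 85 mm and grips with 20 to 120 N. Pads are 22 mm wide; open, the fingers measure 114 mm over their backs; the gripper's body (76 mm by 85 mm) begins 54 mm behind the grasp point. The pads swing forward as they close: fully open they stand 13 mm farther back than shut.
Start: joints at [-1.216, 0.351, 1.652, -0, 1.139, -0.085], TCP at [234.183, -497.637, 195.79] pointing down, gripper open.
Joint ranges: [-2.75, 2.75], [-0.79, 2.1], [0.01, 2.65], [-1.57, 4.71], [0.07, 3.14], [-2.87, 2.87]. Speed limits (rad/s): [2.22, 2.22, 2.79, 3.14, 3.14, 3.14].

## Interface

Orientations are given as a rotation vector (axis times angle).
In Python, from bench import robot, viewer, workorder, finder gives the robot as it stands.
- The arm moves only by the shell command python3 -m creep 'ROWS'. ROWS is JSON, one flat list of numbers, 7 for each row, row after row: the opening, from 0 (shut) to 1 (fully open), then the shift along the tool's x, y, z in m, then the turn, a rotation vector about the tool's x, y, z in degrees. A call has 1 to 12 rows; each row shifts and turns the pose as measured when the row begins, along the tool's axes as they then stand; what a row does not reach is not made up. A row lasts 1/12 s, in which the tool goes at most 41.7 mm and 7.16 degrees, less where a joint would pass 70% of its speed; a pose out of reach is approached as far as the arm can. A call is refused whole if a number of a shift passes 0.0417 or a number of a turn 7.16, either way. A call with a gripper value outside its range is refused whole. The fingers move at their own pace and stop on an object; the grip force is fixed at half the most. Time passes only in rows, so rows that do not move let the fingers close. It gives the time, the measured TCP pose, the force and the opening at its end, in the units of the state.
- robot.get_state(): the state, without advancing time (a new reading comes with each control period).
- viewer.get_image(name): name is "side" or "top" or "wrist"; returns a dict with "color" (420x560x3 uint8, red, green, blue), "fovy" (degrees; the focal length in pixels is half the picture's height over the tangent of half this angle, whatever the lens; pixels are square), "cx", "cy" (the principal point, pixels), "T" (4x4, takes a point from camera to world coordinates); the wrist camera has in their place "hand_eye" (4x4, takes a point from camera to tool coordinates, whose origin is the TCP and whose axes are the tool frame's). Camera axes: x right, y down, z forward; pixel columns grow to the right and rows downward; lengths in mm; the calibration is good to about 2 mm. A picture is of the moment at which its call begins: read the wrist's pose just before it. There is no depth.
- workorder.sign_off(): hands the job in, once; it reports no verdict.
Trained networks look in the newest picture that a camera, given by its name, has taken for a name from the list of things; names that differ only in an ending like _2 or _b are one class to them, and where a whole thing is asked for, a point or a joint stands for the part that bears it (a point fixed in the world has none). Each returns a list of dicts, best first, with "confidence" (0 to 1); they miss things now and then, are a little off and sometimes report something else, mostly with a low value. They report only what shows in the picture. A call takes as long as a camera call. They do not tell look-alikes from the thing itself.
- finder.search_frame(name, camera): "bbox" ([left, top, right, bottom] in pixels, round what is visible of it).
- finder.cut_out(name, camera): "region" (420x560 bool, what is visible of it) and "bbox" ([left, top, right, bottom] in pixels, round what is visible of it).
The state is a dict: "time": time; "qpos": joint angles; "joint_velocities": joint speeds; "tau": joint torques, N m; "tcp_pos": TCP position; "ee_rot": TCP orientation; "wrist_force": force on the tool from outside, world axes, zero at the start; "torque": the same for the moment, N m; "opening": finger opening in mm.
Only numpy, scipy, OpenCV 4.12 (cv2) and the standard library are available. Lean on these libraries where they do the work, as an engineer would, in place of code of your own. Each camera call takes 0.05 s, during which the arm holds its last target.

## Task

Put the hardness tester's accessories away in the open wooden case: the steel reference block, the flat anvil, the V anvil and the small carton of fuses, each upright in the insert cut to its shape and fully home. The inserts may be in any order in the case. Set each thing down gently rather than dropping it, and leave the clear lidded dish and the black eye loupe standing where they are: they do not belong in the case.

Things in the scene. Friction and masses are not known exactly. Their poses are not given: they have to be found in the camera images.
- ref_block: hardness reference block: plain solid disc of pale, opaque steel, 58 mm across, 12 mm high, lying flat on the bench. Origin at the centre of its underside, z up. Grasp across the diameter.
- flat_anvil: flat anvil: grey steel mushroom shape, a round table 38 mm across at the top on a narrower stem with a round foot 34 mm across, 28 mm high in all, standing foot down. Origin at the centre of its underside, z up. Grasp the table (its rim is about 18 to 28 mm above the foot's underside).
- v_anvil: V anvil: grey steel head, 40 mm (x) by 42 mm (y) and 20 mm high, with a V groove along its x axis in the top, on a round stem 16 mm across and 22 mm long; 42 mm high in all. It stands on its stem with the head up. Origin at the centre of the stem's underside, z up; the head spans z = 22 to 42 mm. Grasp the head across y, on the two flat sides next to the groove.
- fuse_box: small white carton of fuses with a red stripe, 42 mm (x) by 62 mm (y), 22 mm high, lying flat. Origin at the centre of its underside, z up. Grasp across x.
- nest_block: fixed grey plastic insert in the case for the reference block: 86 mm square, 28 mm high, with a round recess 66 mm across and 7 mm deep, mouth bevelled by 4 mm. Origin at the centre of its underside, which is 4 mm above the bench; recess centred on the z axis, its floor at z = 21 mm, insert top at z = 28 mm.
- nest_flat_anvil: insert like the others for the flat anvil: round recess 46 mm across and 11 mm deep, mouth bevelled by 5 mm. Origin at the centre of its underside; recess floor at z = 17 mm, top at z = 28 mm. The four inserts fill an open wooden case 190 mm square and 34 mm high (its rim 2 mm above their tops), two by two, 88 mm centre to centre, their x and y along its sides.
- nest_v_anvil: insert like the others for the V anvil: a single round hole 23 mm across and 24 mm deep for the stem, mouth bevelled by 4 mm. Origin at the centre of its underside; top at z = 28 mm. Behind the case stands a tall cabinet, its door at world x = 0.69 and a bar handle out to x = 0.65: swing clear of it. When home, the stem is in the hole and the head rests on the insert's top, at any yaw (the anvil's origin is then at z = 6 mm).
- nest_fuses: insert like the others for the fuse carton: rectangular pocket 50 mm (x) by 70 mm (y), 11 mm deep, mouth bevelled by 4 mm. Origin at the centre of its underside; pocket floor at z = 17 mm, top at z = 28 mm. The carton's long side lies along the insert's y, either way round.
- petri_dish: look-alike, to be left alone: round dish of clear, greyish translucent plastic with its lid on, 63 mm across, 15 mm high. Origin at the centre of its underside.
- loupe: look-alike, to be left alone: black eye loupe, a waisted round cup 37 mm across, 31 mm high. Origin at the centre of its underside.
There are look-alikes about, which are no part of the job. Leave any blue look-alike of the ref_block alone.

How it is judged:
By the outcome, as a careful person would: the job done as asked, in the order asked, and still so for the second after the job is handed in, with the robot touching nothing.
It also fails if it takes over 99 s, if anything falls off the work surface, if the arm or the gripper's body presses on something with over 40 N, if the wrist force passes 120 N, or if a joint passes its speed limit or range.

## Working session

There is one attempt and no reset: what is moved stays moved. The work goes in short steps, Python scripts to look and compute and a shell command to move; the robot and the scene stay as the last step left them, time stands still between calls to the robot, and variables do not carry over. Pictures are saved under pics/ and viewed, and the job is handed in when it is done.

```bash
ls -la; mkdir -p pics; python3 - <<'E'
from bench import robot, viewer, workorder, finder
import cv2
s=robot.get_state(); print({k:(v if not hasattr(v,'round') else v) for k,v in s.items()}); print(robot.grip_point_offset)
for n in ("side","top","wrist"):
    im=viewer.get_image(n); cv2.imwrite(f"pics/{n}0.png",im["color"][:,:,::-1]); print(n,im["fovy"],im.get("cx"),im.get("cy"),im.get("T",im.get("hand_eye")))
E
```

```text
total 12
drwxr-xr-x  3 agent agent 4096 Dec  6 20:53 .
drwxr-xr-x 23 root  root  4096 Dec  6 20:53 ..
drwxr-xr-x  2 agent agent 4096 Dec  6 20:53 pics
{'time': 0.0, 'qpos': array([-1.21560153e+00,  3.51269565e-01,  1.65242934e+00,  1.03000997e-05,
        1.13910859e+00, -8.45913678e-02]), 'joint_velocities': array([-0.00113588, -0.00068802,  0.00029974,  0.00046553,  0.00137213,
       -0.00010946]), 'tau': array([-9.62665617e-04, -5.06110740e+01, -2.91411245e+01, -1.11893878e-04,
        4.55981120e-03, -1.13835375e-05]), 'tcp_pos': array([ 234.05794066, -497.2926071 ,  195.23820153]), 'ee_rot': array([ 1.97820756,  0.44339546, -1.97852096]), 'wrist_force': array([-0.27786281,  0.7198135 ,  0.46549954]), 'torque': array([ 0.0390574 , -0.05236967, -0.00588276]), 'opening': 85.5094579647548}
18.700000000000003
side 49.78427803676978 279.05386806485774 211.9781641413923 [[ 9.02209306e-01 -1.61907828e-01  3.99755205e-01  9.56349008e+01]
 [-4.31292144e-01 -3.33661927e-01  8.38246267e-01 -8.80118359e+02]
 [-2.33554051e-03 -9.28684863e-01 -3.70862470e-01  4.32207176e+02]
 [ 0.00000000e+00  0.00000000e+00  0.00000000e+00  1.00000000e+00]]
top 54.98438496498929 276.7915126030814 205.3487341371931 [[ 3.01703304e-03 -9.84777173e-01  1.73795329e-01  3.65060727e+02]
 [-9.99669606e-01  1.46618826e-03  2.56618229e-02 -6.45016184e+01]
 [-2.55259941e-02 -1.73815331e-01 -9.84447385e-01  9.57698049e+02]
 [ 0.00000000e+00  0.00000000e+00  0.00000000e+00  1.00000000e+00]]
wrist 63.239703847892336 281.461046908788 207.7381177403431 [[ 5.76349441e-04 -2.71328242e-01  9.62486703e-01 -1.78388998e+02]
 [ 9.99999818e-01 -1.56062313e-05 -6.03212227e-04 -8.60046105e-01]
 [ 1.78689303e-04  9.62486875e-01  2.71328183e-01 -6.83948570e+01]
 [ 0.00000000e+00  0.00000000e+00  0.00000000e+00  1.00000000e+00]]
```

View pics/top0.png

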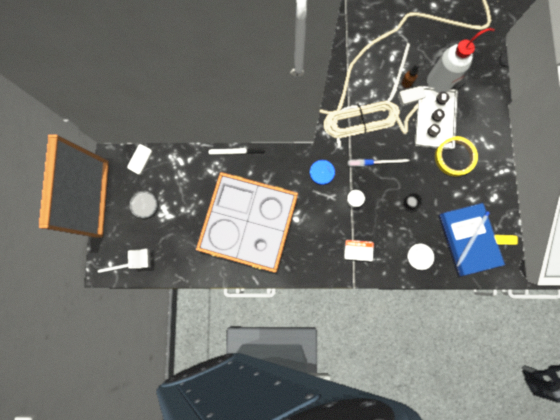

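View pics/side0.png

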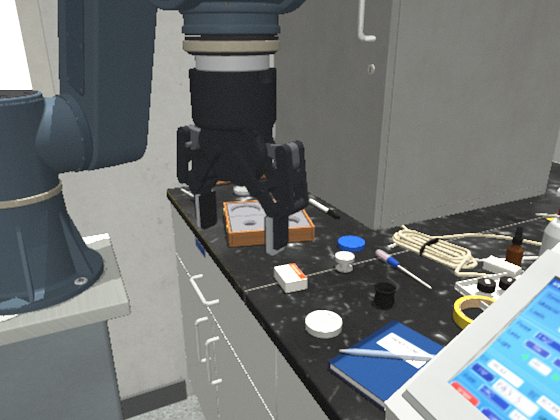

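View pics/wrist0.png

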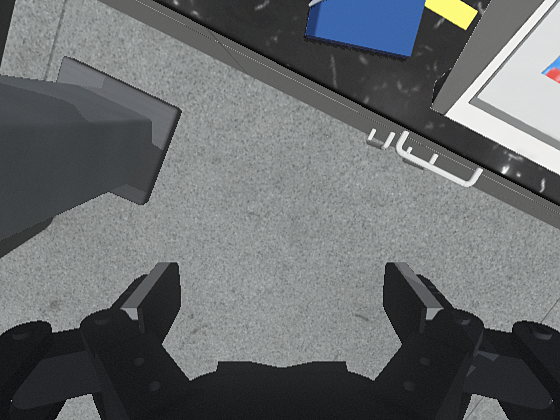

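```bash
cat > h.py <<'E'
import numpy as np, cv2
from scipy.spatial.transform import Rotation as R
from bench import robot, viewer, workorder, finder
def cam(name):
    s=robot.get_state(); im=viewer.get_image(name)
    f=210/np.tan(np.radians(im["fovy"])/2)
    if name=="wrist":
        T=np.eye(4);T[:3,:3]=R.from_rotvec(s["ee_rot"]).as_matrix();T[:3,3]=s["tcp_pos"];T=T@im["hand_eye"]
    else: T=im["T"]
    return dict(img=im["color"],f=f,c=(im["cx"],im["cy"]),T=np.array(T))
def ray(c,u,v):
    d=np.array([(u-c["c"][0])/c["f"],(v-c["c"][1])/c["f"],1.]); return c["T"][:3,3],c["T"][:3,:3]@d
def at(c,u,v,z):
    o,d=ray(c,u,v); return o+d*(z-o[2])/d[2]
def proj(c,p):
    q=c["T"][:3,:3].T@(np.asarray(p,float)-c["T"][:3,3]); return c["f"]*q[0]/q[2]+c["c"][0],c["f"]*q[1]/q[2]+c["c"][1]
def tri(obs):
    A=np.zeros((3,3));b=np.zeros(3)
    for c,u,v in obs:
        o,d=ray(c,u,v);d=d/np.linalg.norm(d);P=np.eye(3)-np.outer(d,d);A+=P;b+=P@o
    p=np.linalg.solve(A,b); return p,[tuple(np.round(np.subtract(proj(c,p),(u,v)),1)) for c,u,v in obs]
def pos(): s=robot.get_state(); return s["tcp_pos"],R.from_rotvec(s["ee_rot"]).as_matrix(),s
NAMES="ref_block flat_anvil v_anvil fuse_box nest_block nest_flat_anvil nest_v_anvil nest_fuses petri_dish loupe".split()
E
python3 - <<'E'
from h import *
c=cam("top")
for n in NAMES:
    for d in finder.search_frame(n,"top")[:3]:
        b=d["bbox"]; u,v=(b[0]+b[2])/2,(b[1]+b[3])/2
        print(n,round(d["confidence"],2),np.round(b),np.round(at(c,u,v,15)))
c=cam("side")
for n in NAMES:
    print(n,[(round(d["confidence"],2),np.round(d["bbox"]).tolist()) for d in finder.search_frame(n,"side")[:3]])
im=cam("top")["img"][:,:,::-1]
cv2.imwrite("pics/tz1.png",cv2.resize(im[130:300,80:360],None,fx=2.8,fy=2.8,interpolation=2))
cv2.imwrite("pics/tz2.png",cv2.resize(im[130:300,300:540],None,fx=3.2,fy=3.2,interpolation=2))
E
```

```text
ref_block 0.72 [307. 159. 336. 184.] [ 614. -147.   15.]
ref_block 0.65 [405. 243. 431. 269.] [ 413. -366.   15.]
flat_anvil 0.56 [345. 190. 361. 210.] [ 544. -220.   15.]
v_anvil 0.8 [129. 253. 148. 268.] [401. 284.  15.]
v_anvil 0.71 [241. 222. 283. 271.] [434.  -5.  15.]
fuse_box 0.58 [344. 240. 373. 264.] [ 422. -230.   15.]
nest_block 0.98 [201. 212. 246. 258.] [462.  86.  15.]
nest_flat_anvil 0.9 [250. 183. 292. 230.] [529. -26.  15.]
nest_v_anvil 0.59 [240. 222. 282. 269.] [437.  -4.  15.]
nest_fuses 0.97 [214. 175. 260. 224.] [546.  55.  15.]
petri_dish 0.92 [131. 191. 159. 217.] [535. 276.  15.]
loupe 0.5 [404. 194. 421. 205.] [ 545. -361.   15.]
ref_block [(0.75, [339.0, 233.0, 365.0, 252.0]), (0.6, [307.0, 312.0, 346.0, 335.0])]
flat_anvil [(0.73, [338.0, 252.0, 354.0, 273.0])]
v_anvil []
fuse_box [(0.77, [276.0, 264.0, 310.0, 291.0])]
nest_block [(0.97, [230.0, 200.0, 267.0, 216.0]), (0.7, [289.0, 211.0, 312.0, 228.0])]
nest_flat_anvil [(0.64, [290.0, 211.0, 312.0, 231.0])]
nest_v_anvil [(0.75, [231.0, 216.0, 266.0, 233.0])]
nest_fuses []
petri_dish []
loupe [(0.66, [376.0, 283.0, 396.0, 309.0])]
```

```bash
python3 - <<'E'
import cv2
im=cv2.imread("pics/side0.png"); cv2.imwrite("pics/sz1.png",cv2.resize(im[170:350,160:460],None,fx=2.6,fy=2.6,interpolation=2))
E
```

```text
(no output)
```

View pics/tz1.png

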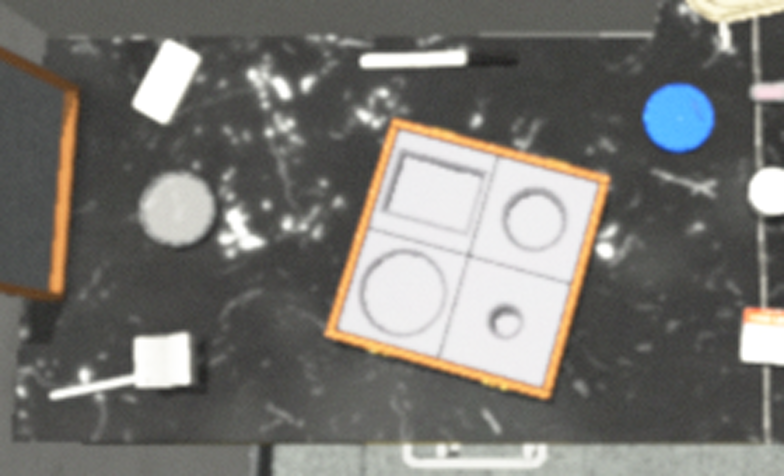

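View pics/tz2.png

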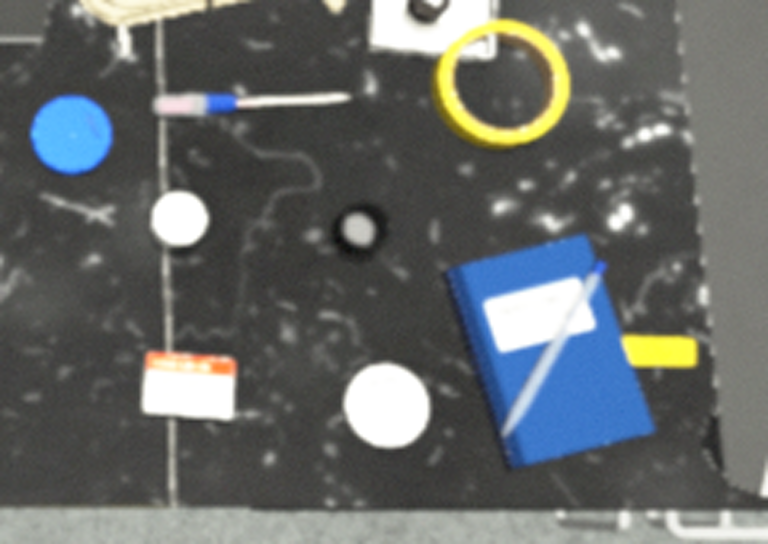

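View pics/sz1.png

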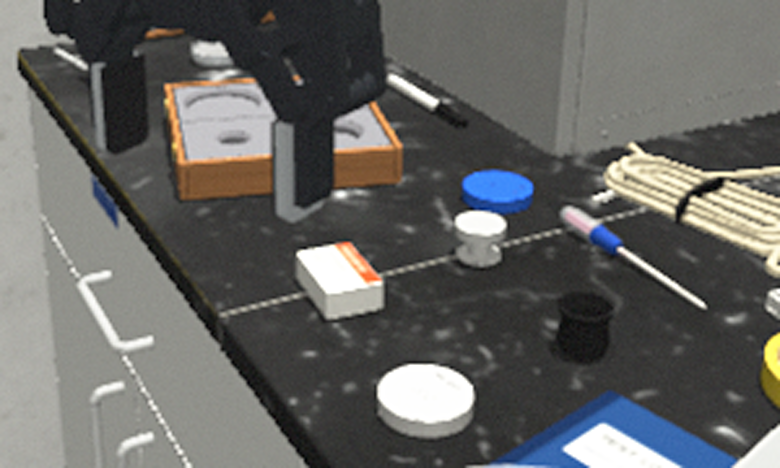

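```bash
cat >> h.py <<'E'
def plan(target,yawturn=0.0,op=1.0,vmax=0.040,minrows=1):
    """target TCP mm; yawturn deg about tool x in total; prints rows"""
    p,Rm,s=pos(); t=np.asarray(target,float); d=(t-p)/1000
    n=max(minrows,int(np.ceil(np.linalg.norm(d)/vmax)),int(np.ceil(abs(yawturn)/7.0)))
    print("n",n,"dist",np.round(d*1000,1))
    for i in range(n):
        Ri=Rm@R.from_rotvec([np.radians(yawturn*i/n),0,0]).as_matrix()
        print(np.round([op,*(Ri.T@d/n),yawturn/n,0,0],4).tolist())
def jawdir():
    p,Rm,s=pos(); return np.degrees(np.arctan2(Rm[1,1],Rm[0,1]))
E
python3 - <<'E'
from h import *
p,Rm,s=pos(); print(np.round(Rm,3),jawdir(),s["time"]); plan([430,-300,230])
E
```

```text
[[ 0.     0.426 -0.905]
 [-0.    -0.905 -0.426]
 [-1.     0.     0.   ]] -64.80145933429645 1.3
n 8 dist [195.8 197.6  34.2]
[1.0, -0.0043, -0.0119, -0.0327, 0.0, 0.0, 0.0]
[1.0, -0.0043, -0.0119, -0.0327, 0.0, 0.0, 0.0]
[1.0, -0.0043, -0.0119, -0.0327, 0.0, 0.0, 0.0]
[1.0, -0.0043, -0.0119, -0.0327, 0.0, 0.0, 0.0]
[1.0, -0.0043, -0.0119, -0.0327, 0.0, 0.0, 0.0]
[1.0, -0.0043, -0.0119, -0.0327, 0.0, 0.0, 0.0]
[1.0, -0.0043, -0.0119, -0.0327, 0.0, 0.0, 0.0]
[1.0, -0.0043, -0.0119, -0.0327, 0.0, 0.0, 0.0]
```

```bash
python3 -m creep '[1,-0.0043,-0.0119,-0.0327,0,0,0, 1,-0.0043,-0.0119,-0.0327,0,0,0, 1,-0.0043,-0.0119,-0.0327,0,0,0, 1,-0.0043,-0.0119,-0.0327,0,0,0, 1,-0.0043,-0.0119,-0.0327,0,0,0, 1,-0.0043,-0.0119,-0.0327,0,0,0, 1,-0.0043,-0.0119,-0.0327,0,0,0, 1,-0.0043,-0.0119,-0.0327,0,0,0]'
python3 - <<'E'
from h import *
c=cam("wrist"); cv2.imwrite("pics/w1.png",c["img"][:,:,::-1])
np.save("w1.npy",c,allow_pickle=True)
for n in ["ref_block","flat_anvil","fuse_box","loupe"]:
    for d in finder.cut_out(n,"wrist")[:3]:
        m=d["region"]; v,u=np.nonzero(m); print(n,round(d["confidence"],2),np.round(d["bbox"]),m.sum(),np.round(at(c,u.mean(),v.mean(),12),1))
print(pos()[0],jawdir())
E
```

```text
time: 1.97
tcp_pos: [434.2, -296.1, 230.7]
ee_rot: [1.983, 0.433, -1.984]
wrist_force: [0.7, -0.3, 1.1]
opening: 85.4
ref_block 0.9 [307. 185. 356. 233.] 1804 [ 415.3 -369.8   12. ]
flat_anvil 0.75 [195. 125. 257. 179.] 2210 [ 427.8 -226.6   12. ]
flat_anvil 0.67 [245.  27. 283.  66.] 1186 [ 550.7 -222.1   12. ]
fuse_box 0.76 [193. 125. 260. 181.] 2143 [ 427.4 -226.5   12. ]
loupe 0.87 [358.  91. 392. 123.] 1029 [ 544.2 -359.2   12. ]
[ 432.94426101 -297.64310735  230.22091266] -65.32553523173306
```

View pics/w1.png

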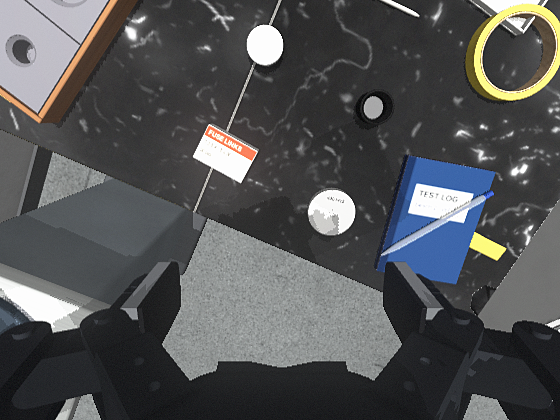

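```bash
python3 - <<'E'
from h import *
plan([412,-369,130],-65.3)
c=cam("wrist"); H=viewer.get_image("wrist")["hand_eye"]; Hi=np.linalg.inv(H)
for x in (-13,0):
  for z in (-11,11):
    q=Hi@np.array([x,42.5,z,1]); print(x,z,np.round([c["f"]*q[0]/q[2]+c["c"][0],c["f"]*q[1]/q[2]+c["c"][1]]))
E
```

```text
n 10 dist [ -20.9  -71.4 -100.2]
[1.0, 0.01, 0.0056, 0.0049, -6.53, 0.0, 0.0]
[1.0, 0.01, 0.005, 0.0055, -6.53, 0.0, 0.0]
[1.0, 0.01, 0.0044, 0.006, -6.53, 0.0, 0.0]
[1.0, 0.01, 0.0037, 0.0065, -6.53, 0.0, 0.0]
[1.0, 0.01, 0.0029, 0.0068, -6.53, 0.0, 0.0]
[1.0, 0.01, 0.0021, 0.0071, -6.53, 0.0, 0.0]
[1.0, 0.01, 0.0013, 0.0073, -6.53, 0.0, 0.0]
[1.0, 0.01, 0.0004, 0.0074, -6.53, 0.0, 0.0]
[1.0, 0.01, -0.0004, 0.0074, -6.53, 0.0, 0.0]
[1.0, 0.01, -0.0013, 0.0073, -6.53, 0.0, 0.0]
-13 -11 [366. 228.]
-13 11 [364. 267.]
0 -11 [361. 220.]
0 11 [358. 257.]
```

```bash
python3 -m creep '[1,0.01,0.0056,0.0049,-6.53,0,0, 1,0.01,0.005,0.0055,-6.53,0,0, 1,0.01,0.0044,0.006,-6.53,0,0, 1,0.01,0.0037,0.0065,-6.53,0,0, 1,0.01,0.0029,0.0068,-6.53,0,0, 1,0.01,0.0021,0.0071,-6.53,0,0, 1,0.01,0.0013,0.0073,-6.53,0,0, 1,0.01,0.0004,0.0074,-6.53,0,0, 1,0.01,-0.0004,0.0074,-6.53,0,0, 1,0.01,-0.0013,0.0073,-6.53,0,0]'
python3 - <<'E'
from h import *
c=cam("wrist"); im=c["img"][:,:,::-1].copy(); cv2.imwrite("pics/w2.png",im); np.save("w2.npy",c,allow_pickle=True)
c1=np.load("w1.npy",allow_pickle=True).item()
for n in ["ref_block","fuse_box"]:
    for d in finder.cut_out(n,"wrist")[:3]:
        m=d["region"]; v,u=np.nonzero(m); print(n,round(d["confidence"],2),np.round(d["bbox"]),m.sum(),np.round(at(c,u.mean(),v.mean(),12),1))
        if n=="ref_block": print(tri([(c,u.mean(),v.mean()),(c1,331.5,210)]), proj(c1,at(c,u.mean(),v.mean(),12)))
print(pos()[0],jawdir())
cv2.imwrite("pics/w2z.png",cv2.resize(im[200:420,80:480],None,fx=2,fy=2))
E
```

```text
time: 3.15
tcp_pos: [403.5, -381.6, 127.0]
ee_rot: [1.185, 1.222, -1.187]
wrist_force: [0.1, 0.6, 0.1]
opening: 85.4
ref_block 0.88 [262. 148. 327. 212.] 3328 [ 413.5 -369.6   12. ]
(array([ 4.14137065e+02, -3.72412539e+02, -2.41288282e-01]), [(np.float64(0.1), np.float64(0.5)), (np.float64(-0.3), np.float64(-0.1))]) (np.float64(330.2363466623019), np.float64(212.24840736345178))
fuse_box 0.87 [288.   0. 349.  45.] 2414 [ 427.  -244.1   12. ]
[ 403.56439238 -380.85657725  127.10185041] 1.2331123201962204
```

View pics/w2.png

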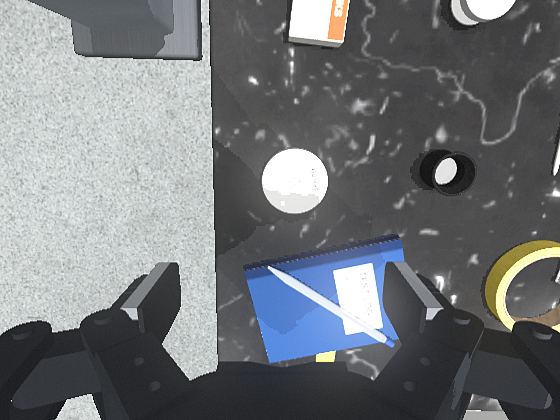

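View pics/w2z.png

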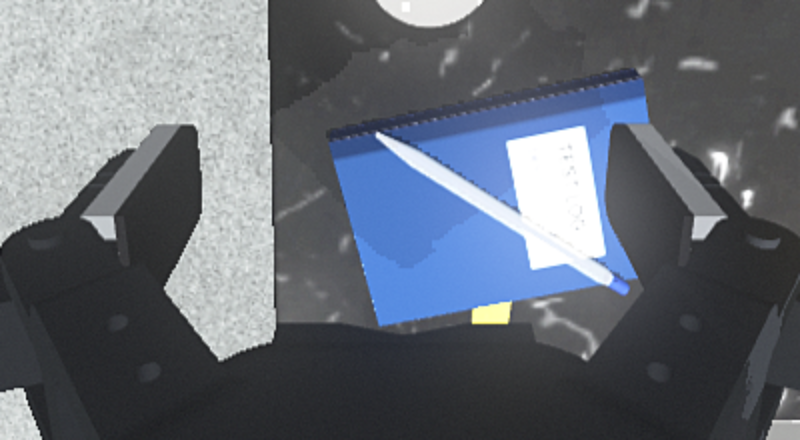

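```bash
python3 - <<'E'
from h import *
c=cam("side"); cv2.imwrite("pics/s2.png",c["img"][:,:,::-1])
t=np.array([234,-497.4,195.5]); j=np.array([.426,-.905,0])
for sg in (1,-1):
  for x in (0,13,30,51):
    print(sg,x,np.round(proj(c,t+sg*42.5*j+[0,0,x])))
p,Rm,s=pos()
for sg in (1,-1):
  for x in (0,13,30,51):
    print(sg,x,np.round(proj(c,p+Rm@[-x,sg*42.5,0])))
E
```

```text
1 0 [272. 294.]
1 13 [272. 282.]
1 30 [272. 267.]
1 51 [272. 247.]
-1 0 [212. 267.]
-1 13 [211. 257.]
-1 30 [210. 242.]
-1 51 [209. 224.]
1 0 [347. 252.]
1 13 [348. 244.]
1 30 [348. 233.]
1 51 [349. 220.]
-1 0 [297. 264.]
-1 13 [297. 256.]
-1 30 [298. 245.]
-1 51 [298. 231.]
```

View pics/s2.png

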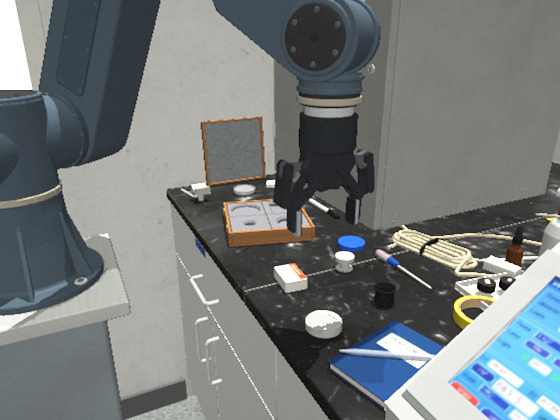

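```bash
python3 - <<'E'
import cv2
im=cv2.imread("pics/side0.png"); cv2.imwrite("pics/sz2.png",cv2.resize(im[110:270,160:330],None,fx=3.5,fy=3.5,interpolation=2))
E
```

```text
(no output)
```

View pics/sz2.png

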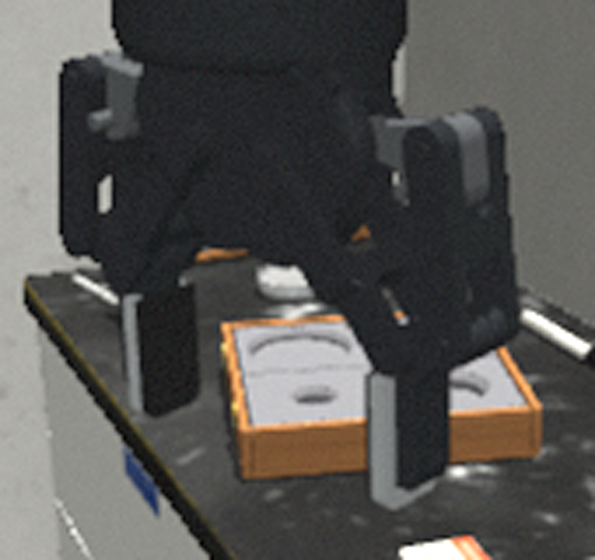

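```bash
python3 - <<'E'
from h import *
c=cam("side"); 
Rm=np.array([[0,.426,-.905],[0,-.905,-.426],[-1,0,0]]);t=np.array([234.06,-497.3,195.24])
for x in (-13,-30,-40,-50):
  print(x,[np.round(proj(c,t+Rm@[x,y,z])).tolist() for y,z in ((42.5,-11),(42.5,11),(50,-11),(50,11),(-42.5,-11),(-42.5,11))])
# bench consistency: ref block in side
for n in ["ref_block","fuse_box","flat_anvil"]:
  for d in finder.search_frame(n,"side"): print(n,d)
for p in ([413.5,-369.6,0],[413.5,-369.6,12],[428,-228,22],[550,-222,28]): print(np.round(proj(c,p)))
E
```

```text
-13 [[279.0, 278.0], [264.0, 287.0], [285.0, 281.0], [271.0, 290.0], [219.0, 253.0], [203.0, 261.0]]
-30 [[279.0, 263.0], [264.0, 271.0], [285.0, 265.0], [270.0, 274.0], [218.0, 239.0], [202.0, 246.0]]
-40 [[279.0, 253.0], [264.0, 262.0], [285.0, 256.0], [270.0, 264.0], [217.0, 230.0], [202.0, 237.0]]
-50 [[279.0, 244.0], [264.0, 252.0], [285.0, 246.0], [270.0, 254.0], [217.0, 222.0], [201.0, 228.0]]
ref_block {'bbox': [335.5, 233.4, 364.6, 253.5], 'confidence': 0.85}
ref_block {'bbox': [306.7, 311.2, 343.6, 335.4], 'confidence': 0.84}
fuse_box {'bbox': [276.5, 266.7, 309.4, 289.2], 'confidence': 0.56}
fuse_box {'bbox': [305.5, 308.9, 343.3, 337.0], 'confidence': 0.26}
flat_anvil {'bbox': [336.9, 251.1, 355.8, 273.5], 'confidence': 0.65}
flat_anvil {'bbox': [277.0, 265.7, 310.2, 290.9], 'confidence': 0.3}
[322. 326.]
[322. 319.]
[290. 272.]
[344. 254.]
```

```bash
python3 -m creep '[0.66,0,0,0,0,0,0, 0.66,0,0,0,0,0,0, 0.66,0,0,0,0,0,0]'
python3 - <<'E'
from h import *
c=cam("wrist"); im=c["img"][:,:,::-1]; cv2.imwrite("pics/o66.png",cv2.resize(im[150:400,130:430],None,fx=2,fy=2));print(pos()[2]["opening"])
E
python3 -m creep '[0.45,0,0,0,0,0,0, 0.45,0,0,0,0,0,0, 0.45,0,0,0,0,0,0]'
python3 - <<'E'
from h import *
c=cam("wrist"); im=c["img"][:,:,::-1]; cv2.imwrite("pics/o45.png",cv2.resize(im[150:400,130:430],None,fx=2,fy=2));print(pos()[2]["opening"])
E
```

```text
time: 3.8
tcp_pos: [405.6, -380.0, 129.5]
ee_rot: [1.19, 1.215, -1.193]
wrist_force: [-0.6, 0.6, 1.3]
opening: 56.3
56.521165190441856
time: 4.1
tcp_pos: [405.7, -379.8, 129.7]
ee_rot: [1.19, 1.215, -1.193]
wrist_force: [0.6, 0.3, 0.4]
opening: 38.6
38.36891501676642
```

View pics/o66.png

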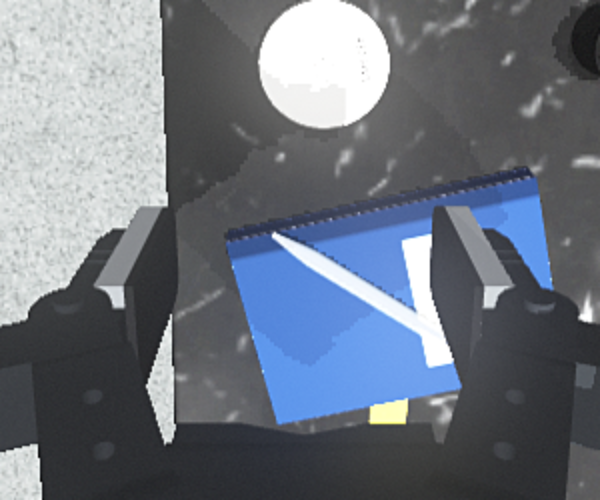

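View pics/o45.png

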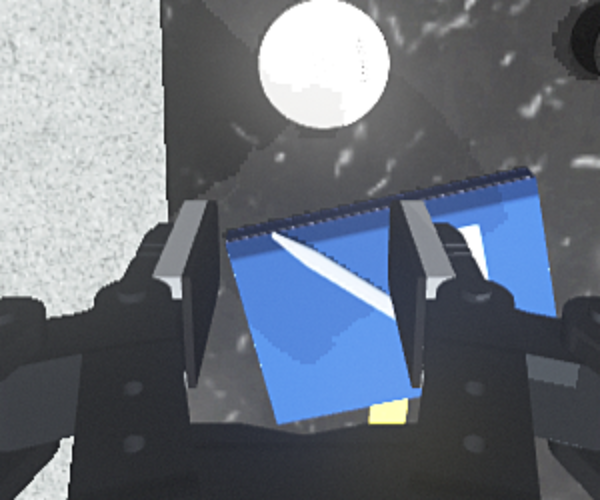

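```bash
python3 - <<'E'
from h import *
c=cam("wrist"); 
for d in finder.cut_out("ref_block","wrist")[:2]:
    m=d["region"]; v,u=np.nonzero(m); print(np.round(d["bbox"],1),np.round(at(c,u.mean(),v.mean(),12),1),d["confidence"])
plan([413.5,-369.6,45])
p,Rm,s=pos(); print(np.round(Rm,3))
E
```

```text
[258.5 148.3 326.8 213.8] [ 413.5 -369.2   12. ] 0.8
n 3 dist [  7.8  10.3 -84.6]
[1.0, 0.0282, 0.0026, -0.0035, 0.0, 0.0, 0.0]
[1.0, 0.0282, 0.0026, -0.0035, 0.0, 0.0, 0.0]
[1.0, 0.0282, 0.0026, -0.0035, 0.0, 0.0, 0.0]
[[ 0.002  1.     0.023]
 [-0.004  0.023 -1.   ]
 [-1.     0.002  0.004]]
```

```bash
python3 -m creep '[1,0.0282,0.0026,-0.0035,0,0,0, 1,0.0282,0.0026,-0.0035,0,0,0, 1,0.0282,0.0026,-0.0035,0,0,0, 1,0,0,0,0,0,0]'
python3 - <<'E'
from h import *
c=cam("side"); im=c["img"][:,:,::-1]; cv2.imwrite("pics/s3.png",cv2.resize(im[200:350,260:420],None,fx=4,fy=4,interpolation=2))
c=cam("wrist"); im=c["img"][:,:,::-1]; cv2.imwrite("pics/w3.png",im)
plan([413.5,-369.6,10])
E
```

```text
time: 4.58
tcp_pos: [414.9, -371.0, 44.4]
ee_rot: [1.19, 1.209, -1.193]
wrist_force: [-0.6, 0.3, -0.9]
opening: 84.4
n 1 dist [ -2.9   3.6 -38.7]
[1.0, 0.0386, -0.0032, -0.0042, 0.0, 0.0, 0.0]
```

View pics/s3.png

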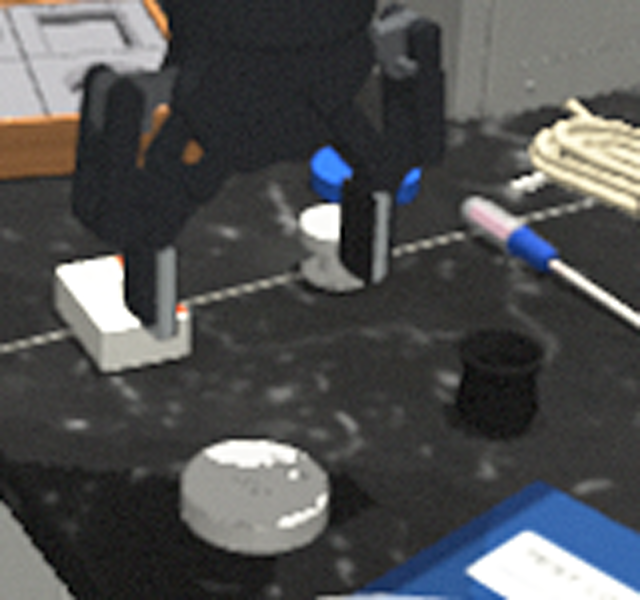

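View pics/w3.png

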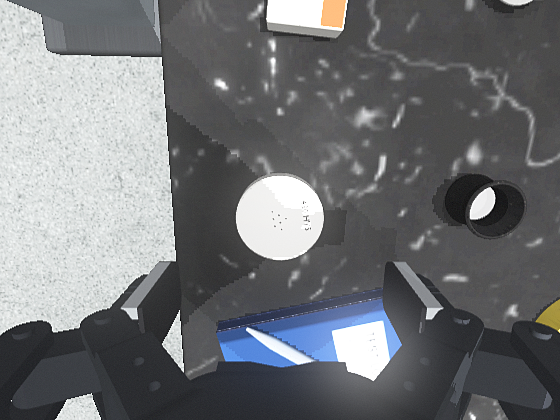

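```bash
python3 -m creep '[1,0.017,-0.001,-0.001,0,0,0, 1,0.016,-0.001,-0.001,0,0,0, 1,0,0,0,0,0,0]'
python3 - <<'E'
from h import *
c=cam("wrist"); im=c["img"][:,:,::-1]; cv2.imwrite("pics/w4.png",im)
for d in finder.cut_out("ref_block","wrist")[:2]:
    m=d["region"]; v,u=np.nonzero(m); print(np.round(d["bbox"],1),np.round(at(c,u.mean(),v.mean(),12),1),d["confidence"])
plan([413.5,-369.6,-10],minrows=4)
c=cam("side"); im=c["img"][:,:,::-1]; cv2.imwrite("pics/s4.png",cv2.resize(im[200:350,260:420],None,fx=4,fy=4,interpolation=2))
E
```

```text
time: 4.93
tcp_pos: [417.2, -375.2, 21.0]
ee_rot: [1.186, 1.193, -1.191]
wrist_force: [0.3, 0.6, 0.4]
opening: 85.5
[225.9 171.8 328.7 273.8] [ 413.9 -368.4   12. ] 0.66
n 4 dist [ -4.6   6.5 -33. ]
[1.0, 0.0082, -0.0013, -0.0018, 0.0, 0.0, 0.0]
[1.0, 0.0082, -0.0013, -0.0018, 0.0, 0.0, 0.0]
[1.0, 0.0082, -0.0013, -0.0018, 0.0, 0.0, 0.0]
[1.0, 0.0082, -0.0013, -0.0018, 0.0, 0.0, 0.0]
```

View pics/w4.png

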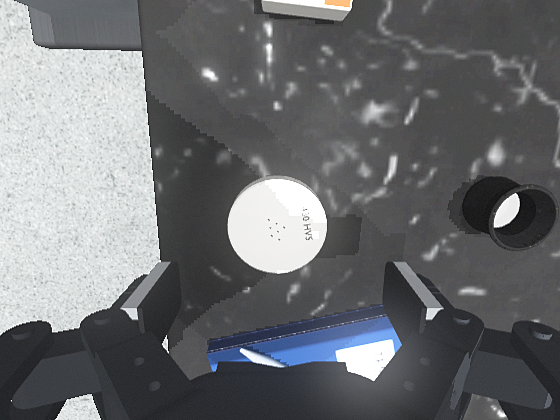

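View pics/s4.png

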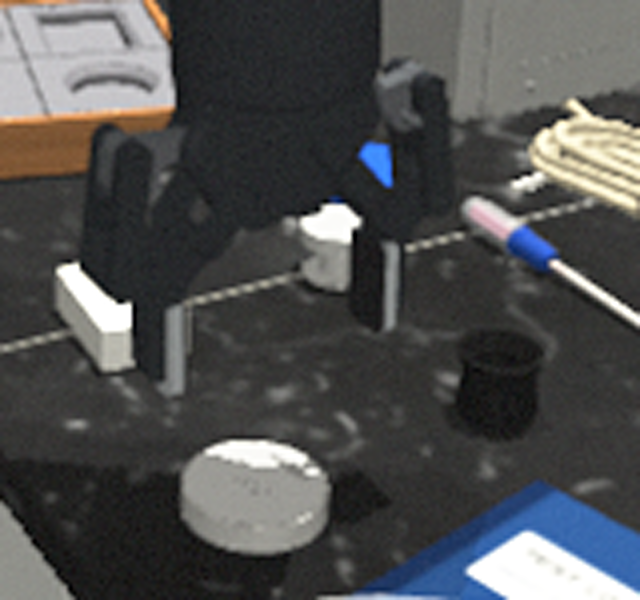

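```bash
python3 - <<'E'
from h import *
c=cam("side"); p,Rm,s=pos(); print(p,np.round(Rm,3),s["qpos"].round(3))
for x in (-13,-30,-40,-50):
  print(x,[((np.array(proj(c,p+Rm@[x,y,z]))-[260,200])*4).round().tolist() for y,z in ((42.5,11),(49,11),(-42.5,11),(-49,11))])
E
```

```text
[ 418.15418037 -376.02328968   22.92182866] [[ 0.018  1.     0.022]
 [-0.022  0.022 -1.   ]
 [-1.     0.018  0.022]] [-0.814  0.594  1.767 -0.002  0.753 -0.835]
-13 [[376.0, 414.0], [390.0, 410.0], [187.0, 476.0], [172.0, 481.0]]
-30 [[377.0, 377.0], [391.0, 372.0], [187.0, 437.0], [172.0, 442.0]]
-40 [[378.0, 354.0], [392.0, 350.0], [187.0, 413.0], [171.0, 418.0]]
-50 [[379.0, 331.0], [393.0, 327.0], [187.0, 390.0], [171.0, 394.0]]
```

```bash
cat >> h.py <<'E'
def go(target,yaw=None,op=1.0,vmax=0.038,minrows=1):
    """target TCP mm, jaw yaw deg (mod 180 nearest)"""
    p,Rm,s=pos(); d=(np.asarray(target,float)-p)/1000
    j=jawdir(); dy=0 if yaw is None else (yaw-j+90)%180-90
    a=np.radians(j+dy); Y=np.array([np.cos(a),np.sin(a),0]); X=np.array([0,0,-1.]); Z=np.cross(X,Y)
    w=R.from_matrix(Rm.T@np.c_[X,Y,Z]).as_rotvec()
    n=max(minrows,int(np.ceil(np.linalg.norm(d)/vmax)),int(np.ceil(np.degrees(abs(w)).max()/6.8)))
    print("n",n,"from",np.round(p,1),"d",np.round(d*1000,1),"turn",np.round(np.degrees(w),1),"jaw",round(j,1),"q6",s["qpos"][5].round(2),"t",s["time"],"F",np.round(s["wrist_force"],1),"op",round(s["opening"],1))
    out=[]
    for i in range(n):
        Ri=Rm@R.from_rotvec(w*i/n).as_matrix()
        r=np.round([op,*(Ri.T@d/n)],4).tolist()+np.round(np.degrees(w)/n,2).tolist(); out.append(",".join(f"{x:g}" for x in r))
    print(",\n".join(out))
E
python3 - <<'E'
from h import *
go([413.7,-369.2,-8],0,minrows=4)
E
```

```text
n 4 from [ 418.2 -376.    22.9] d [ -4.5   6.8 -30.9] turn [ 1.3  1.3 -1. ] jaw 1.3 q6 -0.83 t 5.1333 F [-0.2  0.4 -0.3] op 85.6
1,0.0077,-0.0012,-0.0019,0.31,0.31,-0.26,
1,0.0077,-0.0012,-0.0019,0.31,0.31,-0.26,
1,0.0077,-0.0012,-0.0018,0.31,0.31,-0.26,
1,0.0077,-0.0011,-0.0018,0.31,0.31,-0.26
```

```bash
python3 -m creep '[1,0.0077,-0.0012,-0.0019,0.31,0.31,-0.26, 1,0.0077,-0.0012,-0.0019,0.31,0.31,-0.26, 1,0.0077,-0.0012,-0.0018,0.31,0.31,-0.26, 1,0.0077,-0.0011,-0.0018,0.31,0.31,-0.26]'
python3 - <<'E'
from h import *
go([413.7,-369.2,-30],0,minrows=3)
E
```

```text
time: 5.47
tcp_pos: [415.1, -370.6, -6.2]
ee_rot: [1.209, 1.204, -1.21]
wrist_force: [0.5, -0.4, 0.3]
opening: 85.2
n 3 from [ 415.1 -370.6   -6.2] d [ -1.4   1.4 -23.8] turn [-0.1  0.2 -0.2] jaw -0.1 q6 -0.81 t 5.4667 F [ 0.5 -0.4  0.3] op 85.2
1,0.0079,-0.0005,-0.0005,-0.03,0.06,-0.06,
1,0.0079,-0.0005,-0.0005,-0.03,0.06,-0.06,
1,0.0079,-0.0005,-0.0005,-0.03,0.06,-0.06
```

```bash
python3 -m creep '[1,0.0079,-0.0005,-0.0005,0,0.06,-0.06]'; python3 -m creep '[1,0.0079,-0.0005,-0.0005,0,0.06,-0.06]'
python3 - <<'E'
from h import *
go([413.7,-369.2,-30],0,minrows=1)
c=cam("wrist"); im=c["img"][:,:,::-1]; cv2.imwrite("pics/w5.png",im)
c=cam("side"); im=c["img"][:,:,::-1]; cv2.imwrite("pics/s5.png",cv2.resize(im[200:350,260:420],None,fx=4,fy=4,interpolation=2))
E
```

```text
time: 5.55
tcp_pos: [414.5, -369.8, -15.1]
ee_rot: [1.21, 1.206, -1.211]
wrist_force: [-0.5, -0.5, 0.2]
opening: 85.2
time: 5.63
tcp_pos: [413.8, -369.1, -24.0]
ee_rot: [1.211, 1.208, -1.211]
wrist_force: [0.4, 0.5, 0.2]
opening: 85.4
n 1 from [ 413.8 -369.1  -24. ] d [-0.1 -0.1 -6. ] turn [-0.1 -0.   0. ] jaw -0.1 q6 -0.81 t 5.6333 F [0.4 0.5 0.2] op 85.4
1,0.006,-0.0001,0.0001,-0.13,-0,0.01
```

View pics/s5.png

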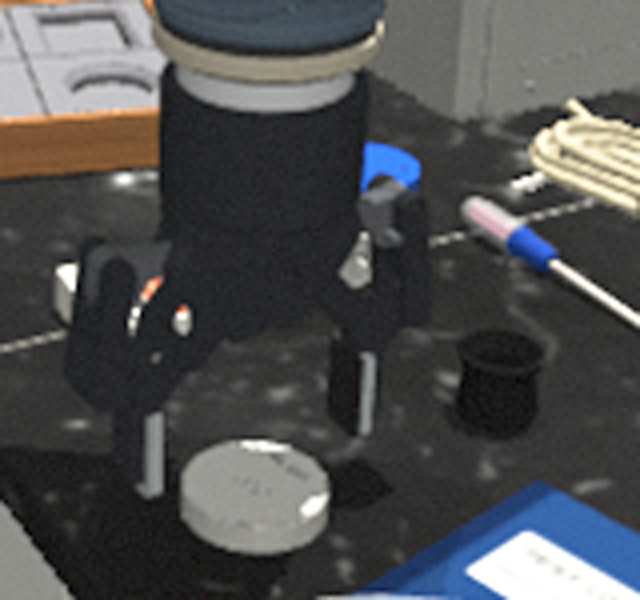

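View pics/w5.png

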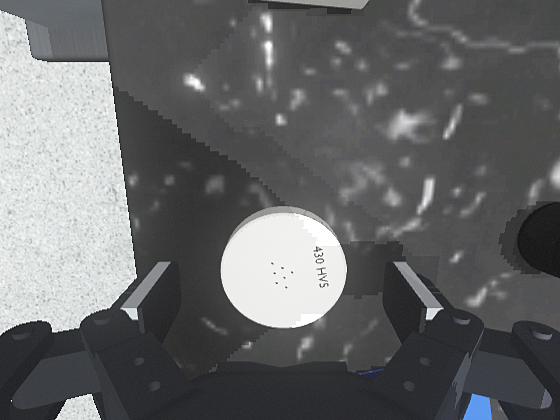

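```bash
python3 -m creep '[1,0.007,0,0,0,0,0, 0.7,0,0,0,0,0,0]'; python3 -m creep '[0.4,0,0,0,0,0,0, 0.4,0,0,0,0,0,0, 0.4,0,0,0,0,0,0, 0.4,0,0,0,0,0,0]'
python3 - <<'E'
from h import *
c=cam("side"); im=c["img"][:,:,::-1]; cv2.imwrite("pics/s6.png",cv2.resize(im[200:350,260:420],None,fx=4,fy=4,interpolation=2))
E
```

```text
time: 5.9
tcp_pos: [413.1, -368.4, -32.7]
ee_rot: [1.211, 1.211, -1.211]
wrist_force: [-0.0, 0.8, -0.4]
opening: 75.4
time: 6.23
tcp_pos: [413.5, -368.7, -31.5]
ee_rot: [1.211, 1.211, -1.211]
wrist_force: [0.6, 0.2, -1.8]
opening: 54.6
```

View pics/s6.png

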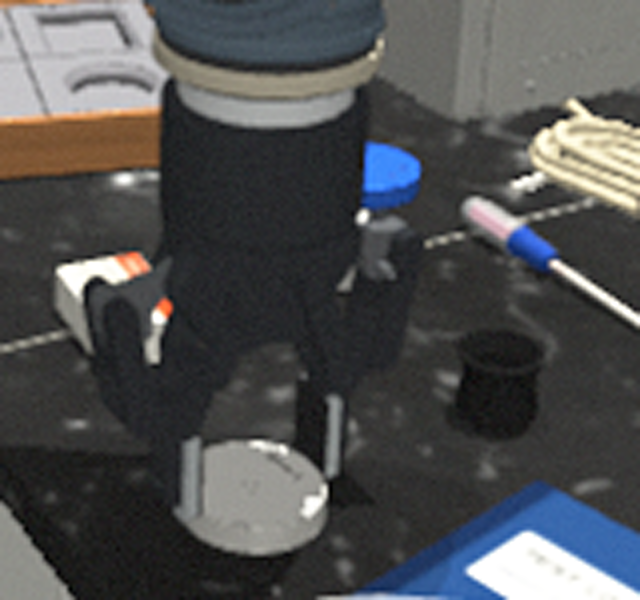

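```bash
python3 -m creep '[0.4,0,0,0,0,0,0, 0.4,0,0,0,0,0,0]'
python3 - <<'E'
from h import *
c=cam("wrist"); im=c["img"][:,:,::-1]; cv2.imwrite("pics/w6.png",im)
E
```

```text
time: 6.45
tcp_pos: [413.4, -368.7, -31.5]
ee_rot: [1.211, 1.21, -1.211]
wrist_force: [0.2, -0.3, -2.0]
opening: 54.6
```

View pics/w6.png

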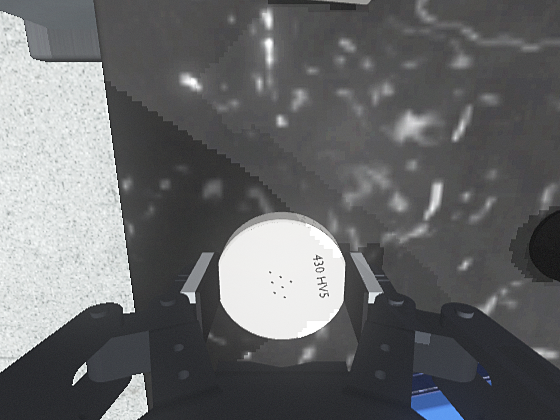

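```bash
python3 -m creep '[0.4,-0.01,0,0,0,0,0, 0.4,-0.015,0,0,0,0,0, 0.4,-0.025,0,0,0,0,0, 0.4,-0.03,0,0,0,0,0, 0.4,-0.03,0,0,0,0,0, 0.4,0,0,0,0,0,0]'
python3 - <<'E'
from h import *
c=cam("wrist"); im=c["img"][:,:,::-1]; cv2.imwrite("pics/w7.png",cv2.resize(im[180:400,130:430],None,fx=2,fy=2))
c=cam("side"); im=c["img"][:,:,::-1]; cv2.imwrite("pics/s7.png",cv2.resize(im[150:350,240:420],None,fx=3,fy=3,interpolation=2))
E
```

```text
time: 7.0
tcp_pos: [412.5, -367.8, 84.2]
ee_rot: [1.212, 1.215, -1.212]
wrist_force: [1.2, -0.6, -0.7]
opening: 54.6
```

View pics/w7.png

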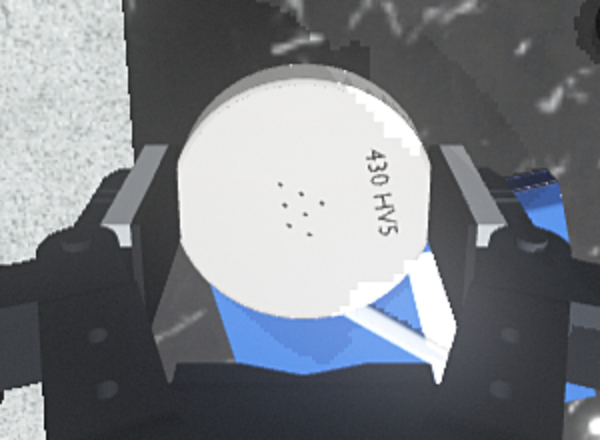

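View pics/s7.png

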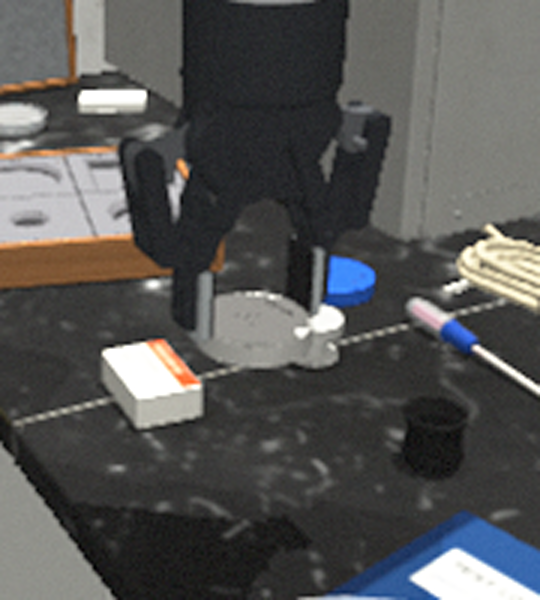

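```bash
python3 - <<'E'
from h import *
go([490,-25,190],-15,op=0.4,vmax=.039)
E
```

```text
n 10 from [ 411.  -366.2   79.9] d [ 79.  341.2 110.1] turn [14.9 -0.4  0.5] jaw -0.1 q6 -0.81 t 7.1 F [ 0.1  0.2 -2.7] op 54.7
0.4,-0.0108,0.0077,-0.0342,1.49,-0.04,0.05,
0.4,-0.0108,0.0069,-0.0344,1.49,-0.04,0.05,
0.4,-0.0108,0.006,-0.0346,1.49,-0.04,0.05,
0.4,-0.0108,0.0051,-0.0347,1.49,-0.04,0.05,
0.4,-0.0109,0.0042,-0.0348,1.49,-0.04,0.05,
0.4,-0.0109,0.0033,-0.0349,1.49,-0.04,0.05,
0.4,-0.0109,0.0024,-0.035,1.49,-0.04,0.05,
0.4,-0.0109,0.0015,-0.035,1.49,-0.04,0.05,
0.4,-0.011,0.0006,-0.035,1.49,-0.04,0.05,
0.4,-0.011,-0.0003,-0.035,1.49,-0.04,0.05
```

```bash
python3 -m creep '[0.4,-0.0108,0.0077,-0.0342,1.49,0,0, 0.4,-0.0108,0.0069,-0.0344,1.49,0,0, 0.4,-0.0108,0.006,-0.0346,1.49,0,0, 0.4,-0.0108,0.0051,-0.0347,1.49,0,0, 0.4,-0.0109,0.0042,-0.0348,1.49,0,0, 0.4,-0.0109,0.0033,-0.0349,1.49,0,0, 0.4,-0.0109,0.0024,-0.035,1.49,0,0, 0.4,-0.0109,0.0015,-0.035,1.49,0,0, 0.4,-0.011,0.0006,-0.035,1.49,0,0, 0.4,-0.011,-0.0003,-0.035,1.49,0,0, 0.4,0,0,0,0,0,0]'
python3 - <<'E'
from h import *
c=cam("wrist"); im=c["img"][:,:,::-1]; cv2.imwrite("pics/w8.png",im); np.save("w8.npy",c,allow_pickle=True)
print(pos()[0],jawdir())
for n in ["nest_block","nest_flat_anvil","nest_v_anvil","nest_fuses"]:
    for d in finder.search_frame(n,"wrist")[:2]:
        b=d["bbox"]; print(n,round(d["confidence"],2),np.round(b),np.round(at(c,(b[0]+b[2])/2,(b[1]+b[3])/2,32)))
E
```

```text
time: 8.02
tcp_pos: [488.2, -9.3, 183.8]
ee_rot: [1.411, 1.096, -1.43]
wrist_force: [0.5, -0.3, -1.8]
opening: 54.3
[487.1385112  -11.12518225 182.60144253] -16.037993700985528
nest_block 0.71 [185.  46. 281. 146.] [463.  86.  32.]
nest_flat_anvil 0.95 [282. 144. 372. 235.] [525. -23.  32.]
nest_v_anvil 0.9 [190. 146. 286. 231.] [441.   2.  32.]
nest_fuses 0.64 [284.  43. 381. 146.] [551.  62.  32.]
```

View pics/w8.png

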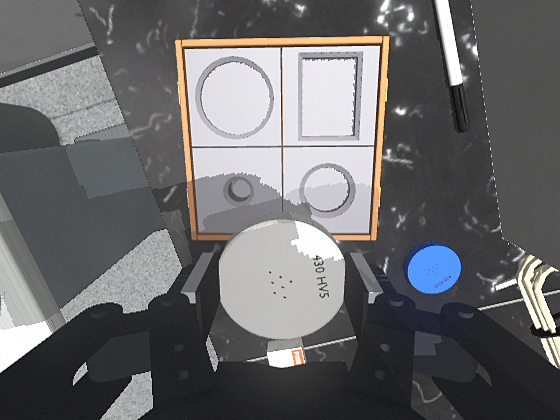

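```bash
python3 - <<'E'
from h import *
c=np.load("w8.npy",allow_pickle=True).item()
g=cv2.cvtColor(c["img"],cv2.COLOR_RGB2HSV)
m=((g[...,0]>5)&(g[...,0]<20)&(g[...,1]>100)).astype(np.uint8)
m[260:]=0;m[:,:150]=0;m[:,420:]=0
cn=max(cv2.findContours(m,0,2)[0],key=cv2.contourArea); hull=cv2.convexHull(cn)
q=cv2.approxPolyDP(hull,8,True)[:,0]; print(q.tolist())
P=np.array([at(c,u,v,34) for u,v in q]); print(P.round(1)[:,:2].tolist(), [np.linalg.norm(P[i]-P[i-1]).round(1) for i in range(len(P))],P.mean(0))
for i in range(len(P)):
    d=P[i]-P[i-1]; print(np.degrees(np.arctan2(d[1],d[0])).round(1))
# hole circle fits at insert top/bevel
for name,(u,v) in dict(block=(235,97),fuse=(331,96),v=(238,188),flat=(327,190)).items(): print(name,at(c,u,v,32).round(1))
cv2.imwrite("pics/w8z.png",cv2.resize(c["img"][25:250,165:400,::-1],None,fx=3.2,fy=2.6,interpolation=2) if 0 else cv2.resize(c["img"][25:250,165:400,::-1],None,fx=2.6,fy=2.6,interpolation=2))
E
```

```text
[[388, 36], [375, 239], [192, 239], [175, 40]]
[[609.1, 95.5], [558.9, -85.5], [378.2, -35.6], [428.3, 145.8]] [np.float64(187.7), np.float64(187.8), np.float64(187.5), np.float64(188.2)] [493.61262527  30.03140153  34.        ]
-15.5
-105.5
164.6
74.6
block [464.4  85.   32. ]
fuse [549.8  61.   32. ]
v [440.4   2.3  32. ]
flat [524.7 -23.6  32. ]
```

View pics/w8z.png

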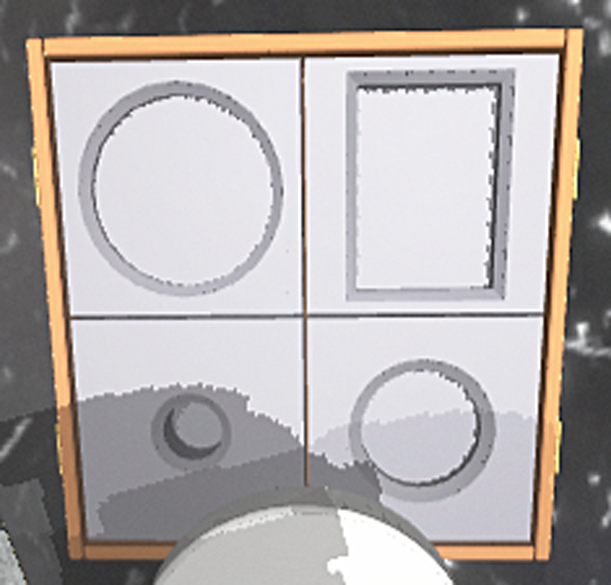

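```bash
python3 - <<'E'
from h import *
go([463.5,84.5,60],-15.4,op=0.4,vmax=.039)
E
```

```text
n 5 from [486.4 -14.7 182. ] d [ -22.9   99.2 -122. ] turn [-0.9 -0.5  2. ] jaw -16.3 q6 0.14 t 8.2667 F [-0.4  0.4 -2.1] op 54.4
0.4,0.0249,-0.0091,-0.0176,-0.18,-0.1,0.39,
0.4,0.0248,-0.0092,-0.0176,-0.18,-0.1,0.39,
0.4,0.0247,-0.0093,-0.0177,-0.18,-0.1,0.39,
0.4,0.0246,-0.0095,-0.0178,-0.18,-0.1,0.39,
0.4,0.0245,-0.0096,-0.0178,-0.18,-0.1,0.39
```

```bash
python3 -m creep '[0.4,0.0249,-0.0091,-0.0176,-0.18,-0.1,0.39, 0.4,0.0248,-0.0092,-0.0176,-0.18,-0.1,0.39, 0.4,0.0247,-0.0093,-0.0177,-0.18,-0.1,0.39, 0.4,0.0246,-0.0095,-0.0178,-0.18,-0.1,0.39, 0.4,0.0245,-0.0096,-0.0178,-0.18,-0.1,0.39, 0.4,0,0,0,0,0,0, 0.4,0,0,0,0,0,0]'
python3 - <<'E'
from h import *
c=cam("wrist"); im=c["img"][:,:,::-1]; cv2.imwrite("pics/w9.png",im); np.save("w9.npy",c,allow_pickle=True)
p,Rm,s=pos();print(p,Rm.round(3))
for n in ["nest_flat_anvil","nest_v_anvil","nest_fuses"]:
    for d in finder.search_frame(n,"wrist")[:2]:
        b=d["bbox"]; print(n,round(d["confidence"],2),np.round(b),np.round(at(c,(b[0]+b[2])/2,(b[1]+b[3])/2,32)))
E
```

```text
time: 8.85
tcp_pos: [462.5, 78.6, 52.7]
ee_rot: [1.411, 1.06, -1.415]
wrist_force: [1.1, -0.6, -1.1]
opening: 54.3
[462.20619484  78.44109446  52.66429525] [[-0.001  0.96  -0.278]
 [-0.003 -0.278 -0.96 ]
 [-1.    -0.     0.003]]
nest_flat_anvil 0.86 [345. 285. 483. 394.] [526. -23.  32.]
nest_v_anvil 0.79 [215. 302. 350. 365.] [441.   6.  32.]
```

View pics/w9.png

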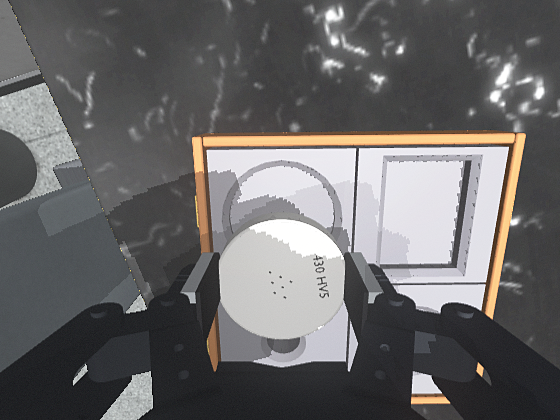

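```bash
python3 - <<'E'
from h import *
c=np.load("w9.npy",allow_pickle=True).item()
for u,v in ((193,137),(525,133),(208,150),(357,149),(512,147),(357,283)): print(at(c,u,v,34 if v<140 else 32).round(1))
a=np.radians(-15.45);X=np.array([np.cos(a),np.sin(a)]);Y=np.array([-X[1],X[0]])
C=np.array([493.6,30.0]); 
for q in (-1,1),(1,1): print("pred",(C+95*q[0]*X+95*q[1]*Y).round(1))
# ring points
for u,v in ((222,208),(342,208),(282,161)): print("ring",at(c,u,v,32).round(1))
# held block
for u in (218,345): pass
go([463.3,84.5,16],-15.4,op=0.4,minrows=4)
E
```

```text
[428.9 145.9  34. ]
[609.7  95.9  34. ]
[434.1 136.6  32. ]
[517.  113.2  32. ]
[603.1  89.5  32. ]
[498.1  29.3  32. ]
pred [427.3 146.9]
pred [610.5  96.3]
ring [430.6 101.3  32. ]
ring [500.5  81.1  32. ]
ring [473.5 118.6  32. ]
n 4 from [464.   78.3  54.4] d [ -0.7   6.2 -38.4] turn [-0.8  0.1 -0.2] jaw -16.2 q6 0.36 t 9.05 F [-0.7  0.1 -1.6] op 54.8
0.4,0.0096,-0.0006,-0.0015,-0.2,0.03,-0.05,
0.4,0.0096,-0.0006,-0.0015,-0.2,0.03,-0.05,
0.4,0.0096,-0.0006,-0.0015,-0.2,0.03,-0.05,
0.4,0.0096,-0.0006,-0.0015,-0.2,0.03,-0.05
```

```bash
python3 -m creep '[0.4,0.0096,-0.0006,-0.0013,-0.2,0,0, 0.4,0.0096,-0.0006,-0.0013,-0.2,0,0, 0.4,0.0096,-0.0006,-0.0013,-0.2,0,0, 0.4,0.0096,-0.0006,-0.0013,-0.2,0,0, 0.4,0,0,0,0,0,0]'
python3 - <<'E'
from h import *
c=cam("wrist"); im=c["img"][:,:,::-1]; cv2.imwrite("pics/w10.png",im); np.save("w10.npy",c,allow_pickle=True)
go([463.5,83.6,4],-15.4,op=0.4,minrows=3)
E
```

```text
time: 9.47
tcp_pos: [465.7, 82.4, 14.3]
ee_rot: [1.409, 1.061, -1.399]
wrist_force: [-1.0, 0.0, -3.2]
opening: 54.7
n 3 from [465.9  82.4  14.9] d [ -2.4   1.2 -10.9] turn [-0.1 -0.  -0.5] jaw -15.5 q6 0.35 t 9.5167 F [-0.4 -0.3 -1.5] op 54.6
0.4,0.0036,-0.0009,-0.0002,-0.04,-0,-0.18,
0.4,0.0036,-0.0009,-0.0002,-0.04,-0,-0.18,
0.4,0.0036,-0.0009,-0.0002,-0.04,-0,-0.18
```

View pics/w10.png

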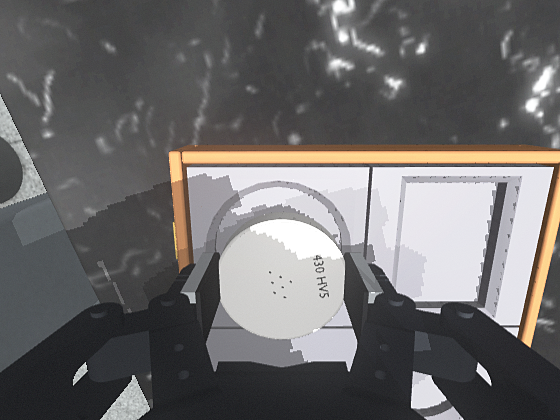

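```bash
python3 -m creep '[0.4,0.0045,-0.0006,-0.0002,0,0,-0.18, 0.4,0.0045,-0.0006,-0.0002,0,0,-0.18, 0.4,0.0045,-0.0006,-0.0002,0,0,-0.18, 0.4,0,0,0,0,0,0]'
python3 - <<'E'
from h import *
c=cam("wrist"); im=c["img"][:,:,::-1]; cv2.imwrite("pics/w11.png",im)
go([463.5,83.6,-6],-15.4,op=0.4,minrows=3)
E
```

```text
time: 9.85
tcp_pos: [464.6, 83.7, 0.2]
ee_rot: [1.406, 1.07, -1.406]
wrist_force: [-0.5, -0.3, -3.1]
opening: 54.0
n 3 from [464.7  83.7   0.6] d [-1.2 -0.1 -6.6] turn [-0.1 -0.   0. ] jaw -15.5 q6 0.35 t 9.9 F [-0.4 -1.  -1.6] op 54.4
0.4,0.0022,-0.0004,0.0001,-0.03,-0,0.01,
0.4,0.0022,-0.0004,0.0001,-0.03,-0,0.01,
0.4,0.0022,-0.0004,0.0001,-0.03,-0,0.01
```

View pics/w11.png

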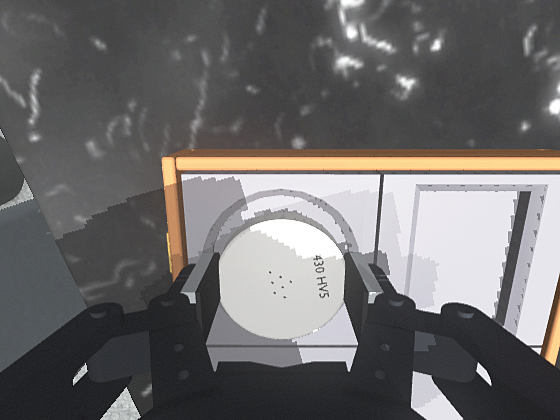

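```bash
python3 - <<'E'
from h import *
p,Rm,s=pos(); H=viewer.get_image("wrist"); T=np.eye(4);T[:3,:3]=Rm;T[:3,3]=p;T=T@H["hand_eye"]
c=dict(f=210/np.tan(np.radians(H["fovy"])/2),c=(H["cx"],H["cy"]),T=T)
Yb=np.array([np.sin(np.radians(15.45)),np.cos(np.radians(15.45)),0])
print(proj(c,np.array([463.4,83.5,32])+37*Yb)); print("meas ring centre",at(c,283,188,32)-37*Yb)
print("block back-edge top at z=44",at(c,281.5,219,p[2]+31.5+12)-29*Yb, p)
E
python3 -m creep '[0.4,0.0022,-0.0004,0,0,0,0]'; python3 -m creep '[0.4,0.0022,-0.0004,0,0,0,0]';python3 -m creep '[0.4,0.002,0,0,0,0,0, 0.4,0,0,0,0,0,0]'
```

```text
(np.float64(280.33205539688487), np.float64(188.7623651454408))
meas ring centre [464.62428273  83.51699424  32.        ]
block back-edge top at z=44 [463.33067319  81.28635779  44.05233192] [464.74282929  83.70201129   0.55233192]
time: 10.03
tcp_pos: [465.0, 83.8, -1.0]
ee_rot: [1.407, 1.068, -1.404]
wrist_force: [0.4, -0.8, -1.4]
opening: 54.7
time: 10.12
tcp_pos: [464.7, 83.9, -3.2]
ee_rot: [1.407, 1.068, -1.404]
wrist_force: [0.1, -1.3, -1.7]
opening: 54.2
time: 10.28
tcp_pos: [464.7, 83.9, -5.5]
ee_rot: [1.407, 1.068, -1.404]
wrist_force: [-0.2, 0.3, -2.4]
opening: 54.3
```

```bash
python3 -m creep '[0.4,0.0012,0,0,0,0,0, 0.4,0,0,0,0,0,0]'; python3 -m creep '[0.4,0.001,0,0,0,0,0, 0.4,0,0,0,0,0,0]'
```

```text
time: 10.45
tcp_pos: [464.8, 84.0, -6.7]
ee_rot: [1.407, 1.068, -1.404]
wrist_force: [-0.3, -0.6, -2.4]
opening: 54.5
time: 10.62
tcp_pos: [464.9, 84.0, -6.8]
ee_rot: [1.407, 1.068, -1.404]
wrist_force: [-0.3, -0.2, -2.0]
opening: 53.8
```

```bash
python3 -m creep '[0.75,0,0,0,0,0,0, 0.75,0,0,0,0,0,0, 0.8,0,0,0,0,0,0, 0.8,-0.02,0,0,0,0,0, 1,-0.03,0,0,0,0,0, 1,-0.03,0,0,0,0,0, 1,-0.03,0,0,0,0,0]'
python3 - <<'E'
from h import *
c=cam("wrist"); im=c["img"][:,:,::-1]; cv2.imwrite("pics/w12.png",im)
go([428,-150,160],-15)
E
```

```text
time: 11.2
tcp_pos: [461.4, 83.6, 102.1]
ee_rot: [1.401, 1.074, -1.413]
wrist_force: [0.1, 0.3, 0.5]
opening: 85.5
n 7 from [464.5  83.9 107.4] d [ -36.5 -233.9   52.6] turn [-0.5 -0.   0. ] jaw -15.5 q6 0.35 t 11.25 F [5.2 1.  6.7] op 85.3
1,-0.0075,0.0039,0.0336,-0.07,-0,0,
1,-0.0075,0.0039,0.0336,-0.07,-0,0,
1,-0.0075,0.0038,0.0336,-0.07,-0,0,
1,-0.0075,0.0038,0.0336,-0.07,-0,0,
1,-0.0075,0.0037,0.0336,-0.07,-0,0,
1,-0.0075,0.0037,0.0336,-0.07,-0,0,
1,-0.0075,0.0037,0.0336,-0.07,-0,0
```

View pics/w12.png

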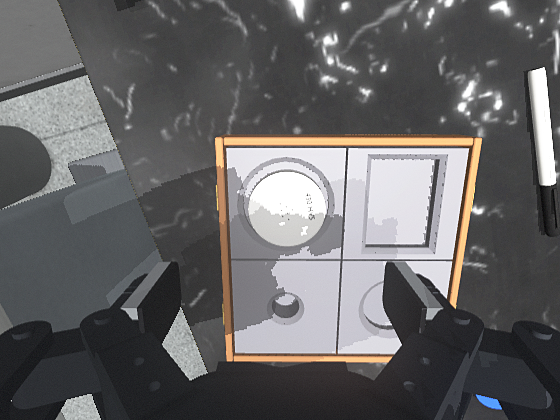

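```bash
python3 - <<'E'
from h import *
go([428,-228,140],-3.5)
E
```

```text
n 9 from [464.5  83.9 107.4] d [ -36.5 -311.9   32.6] turn [-12.  -0.   0.] jaw -15.5 q6 0.35 t 11.25 F [5.2 1.  6.7] op 85.3
1,-0.0036,0.0054,0.0345,-1.33,-0,0,
1,-0.0036,0.0046,0.0346,-1.33,-0,0,
1,-0.0036,0.0037,0.0347,-1.33,-0,0,
1,-0.0036,0.0029,0.0348,-1.33,-0,0,
1,-0.0036,0.0021,0.0348,-1.33,-0,0,
1,-0.0036,0.0013,0.0349,-1.33,-0,0,
1,-0.0036,0.0005,0.0349,-1.33,-0,0,
1,-0.0036,-0.0003,0.0349,-1.33,-0,0,
1,-0.0036,-0.0011,0.0349,-1.33,-0,0
```

```bash
python3 -m creep '[1,-0.0036,0.0054,0.0345,-1.33,0,0, 1,-0.0036,0.0046,0.0346,-1.33,0,0, 1,-0.0036,0.0037,0.0347,-1.33,0,0, 1,-0.0036,0.0029,0.0348,-1.33,0,0, 1,-0.0036,0.0021,0.0348,-1.33,0,0, 1,-0.0036,0.0013,0.0349,-1.33,0,0, 1,-0.0036,0.0005,0.0349,-1.33,0,0, 1,-0.0036,-0.0003,0.0349,-1.33,0,0, 1,-0.0036,-0.0011,0.0349,-1.33,0,0, 1,0,0,0,0,0,0, 1,0,0,0,0,0,0]'
python3 - <<'E'
from h import *
c=cam("wrist"); im=c["img"][:,:,::-1]; cv2.imwrite("pics/w13.png",im); np.save("w13.npy",c,allow_pickle=True)
print(pos()[0],jawdir())
for d in finder.cut_out("fuse_box","wrist")[:1]:
    m=d["region"].astype(np.uint8); v,u=np.nonzero(m); print(np.round(d["bbox"],1),np.round(at(c,u.mean(),v.mean(),22),1),d["confidence"])
    cn=max(cv2.findContours(m,0,2)[0],key=cv2.contourArea); r=cv2.minAreaRect(cn); print(r, cv2.boxPoints(r).tolist())
    P=np.array([at(c,*q,22) for q in cv2.boxPoints(r)]); print(P.round(1),[np.linalg.norm(P[i]-P[i-1]).round(1) for i in range(4)],[np.degrees(np.arctan2(*(P[i]-P[i-1])[[1,0]])).round(1) for i in range(4)])
E
```

```text
time: 12.17
tcp_pos: [430.2, -243.0, 144.4]
ee_rot: [1.248, 1.175, -1.235]
wrist_force: [0.9, 0.3, -0.6]
opening: 85.5
[ 430.40846523 -242.73714975  144.48719434] -2.6375283104970935
[252.  136.6 304.2 209.1] [ 427.5 -225.1   22. ] 0.65
((277.07525634765625, 172.4365692138672), (47.38077163696289, 70.59900665283203), 1.0609116554260254) [[252.73533630371094, 207.29139709472656], [254.0425262451172, 136.70448303222656], [301.4151611328125, 137.5817413330078], [300.10797119140625, 208.1686553955078]]
[[ 404.  -256.8   22. ]
 [ 409.5 -193.6   22. ]
 [ 450.4 -196.3   22. ]
 [ 447.3 -259.8   22. ]] [np.float64(43.4), np.float64(63.4), np.float64(41.0), np.float64(63.6)] [np.float64(176.0), np.float64(85.0), np.float64(-3.8), np.float64(-92.9)]
```

View pics/w13.png

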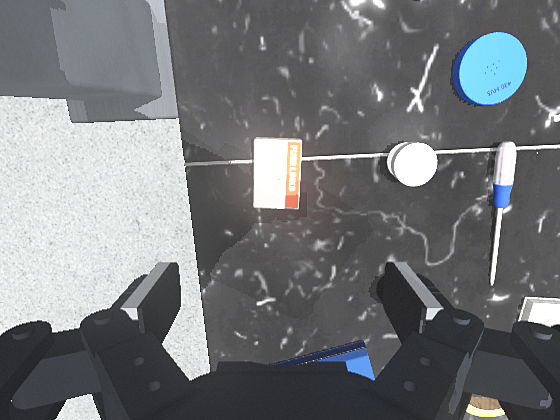

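```bash
python3 - <<'E'
from h import *
go([427.7,-226.6,20],-3.7)
E
```

```text
n 4 from [ 430.5 -241.7  144.4] d [  -2.8   15.1 -124.4] turn [ 1.1  0.1 -0.8] jaw -2.6 q6 -0.57 t 12.2667 F [-0.3  0.9  0.3] op 85.4
1,0.0311,-0.0013,-0.0038,0.28,0.03,-0.19,
1,0.0311,-0.0012,-0.0038,0.28,0.03,-0.19,
1,0.0311,-0.0011,-0.0038,0.28,0.03,-0.19,
1,0.0311,-0.001,-0.0037,0.28,0.03,-0.19
```

```bash
python3 -m creep '[1,0.0311,-0.0013,-0.0038,0.28,0.03,-0.19, 1,0.0311,-0.0012,-0.0038,0.28,0.03,-0.19, 1,0.0311,-0.0011,-0.0038,0.28,0.03,-0.19, 1,0.0311,-0.001,-0.0037,0.28,0.03,-0.19, 1,0,0,0,0,0,0]'
python3 - <<'E'
from h import *
go([427.7,-226.6,-22],-3.7,minrows=3)
E
```

```text
time: 12.68
tcp_pos: [430.5, -221.9, 17.5]
ee_rot: [1.254, 1.174, -1.251]
wrist_force: [-2.0, 1.5, -0.4]
opening: 85.2
n 3 from [ 430.5 -221.9   17.5] d [ -2.8  -4.7 -39.5] turn [ 0.2  0.2 -0.3] jaw -3.5 q6 -0.51 t 12.6833 F [-2.   1.5 -0.4] op 85.2
1,0.0132,-0.0009,0.0016,0.08,0.05,-0.09,
1,0.0132,-0.0009,0.0016,0.08,0.05,-0.09,
1,0.0132,-0.0008,0.0016,0.08,0.05,-0.09
```

```bash
python3 -m creep '[1,0.0132,-0.0009,0.0016,0.08,0.05,-0.09, 0.85,0.0132,-0.0009,0.0016,0.08,0.05,-0.09, 0.7,0.0132,-0.0008,0.0016,0.08,0.05,-0.09, 0.7,0,0,0,0,0,0]'
python3 - <<'E'
from h import *
c=cam("wrist"); im=c["img"][:,:,::-1]; cv2.imwrite("pics/w14.png",im)
go([427.7,-226.6,-22],-3.7,minrows=1)
E
```

```text
time: 13.02
tcp_pos: [429.4, -224.1, -21.3]
ee_rot: [1.253, 1.18, -1.252]
wrist_force: [-0.0, -0.5, -0.7]
opening: 59.9
n 1 from [ 430.  -224.4  -20.2] d [-2.3 -2.2 -1.8] turn [ 0.3  0.  -0.1] jaw -3.4 q6 -0.52 t 13.0667 F [ 1.1 -0.3 -0.1] op 59.6
1,0.0018,-0.0022,0.0023,0.31,0.03,-0.09
```

View pics/w14.png

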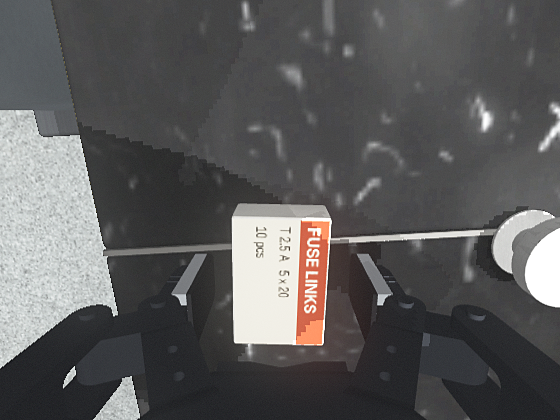

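```bash
python3 -m creep '[0.7,0.0018,-0.001,0.003,0.31,0,-0.09, 0.7,0,0,0,0,0,0, 0.3,0,0,0,0,0,0, 0.3,0,0,0,0,0,0, 0.3,0,0,0,0,0,0, 0.3,0,0,0,0,0,0, 0.3,0,0,0,0,0,0]'
python3 - <<'E'
from h import *
print(pos()[0],jawdir())
E
python3 -m creep '[0.3,-0.01,0,0,0,0,0, 0.3,-0.02,0,0,0,0,0, 0.3,-0.03,0,0,0,0,0, 0.3,-0.03,0,0,0,0,0, 0.3,-0.03,0,0,0,0,0, 0.3,-0.03,0,0,0,0,0]'
python3 - <<'E'
from h import *
c=cam("wrist"); im=c["img"][:,:,::-1]; cv2.imwrite("pics/w15.png",im)
go([548,55,130],-15.45,op=0.3)
E
```

```text
time: 13.65
tcp_pos: [431.5, -228.8, -16.8]
ee_rot: [1.256, 1.17, -1.254]
wrist_force: [1.3, 0.2, -0.5]
opening: 39.0
[ 431.52335026 -228.83528482  -16.80082146] -3.6982681236717054
time: 14.15
tcp_pos: [427.0, -225.8, 136.7]
ee_rot: [1.256, 1.182, -1.259]
wrist_force: [0.3, -0.4, -0.6]
opening: 39.1
n 9 from [ 429.6 -227.4  142.4] d [118.4 282.4 -12.4] turn [11.8  0.1 -0.2] jaw -3.7 q6 -0.52 t 14.2 F [ 3.9 -1.4  7. ] op 38.8
0.3,0.0013,0.0111,-0.0322,1.31,0.01,-0.02,
0.3,0.0013,0.0104,-0.0324,1.31,0.01,-0.02,
0.3,0.0013,0.0096,-0.0326,1.31,0.01,-0.02,
0.3,0.0013,0.0089,-0.0329,1.31,0.01,-0.02,
0.3,0.0013,0.0081,-0.033,1.31,0.01,-0.02,
0.3,0.0014,0.0074,-0.0332,1.31,0.01,-0.02,
0.3,0.0014,0.0066,-0.0334,1.31,0.01,-0.02,
0.3,0.0014,0.0059,-0.0335,1.31,0.01,-0.02,
0.3,0.0014,0.0051,-0.0336,1.31,0.01,-0.02
```

View pics/w15.png

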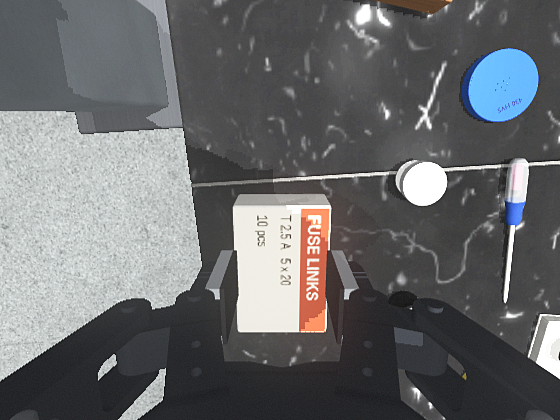

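```bash
python3 -m creep '[0.3,0.0013,0.0111,-0.0322,1.31,0,0, 0.3,0.0013,0.0104,-0.0324,1.31,0,0, 0.3,0.0013,0.0096,-0.0326,1.31,0,0, 0.3,0.0013,0.0089,-0.0329,1.31,0,0, 0.3,0.0013,0.0081,-0.033,1.31,0,0, 0.3,0.0014,0.0074,-0.0332,1.31,0,0, 0.3,0.0014,0.0066,-0.0334,1.31,0,0, 0.3,0.0014,0.0059,-0.0335,1.31,0,0, 0.3,0.0014,0.0051,-0.02,1.31,0,0, 0.3,0,0,0,0,0,0, 0.3,0,0,0,0,0,0]'
python3 - <<'E'
from h import *
c=cam("wrist"); im=c["img"][:,:,::-1]; cv2.imwrite("pics/w16.png",im); np.save("w16.npy",c,allow_pickle=True)
p=pos()[0]
go([548,60.3,50],-15.45,op=0.3,vmax=.03)
E
```

```text
time: 15.12
tcp_pos: [552.2, 52.6, 139.9]
ee_rot: [1.419, 1.044, -1.404]
wrist_force: [0.2, -0.6, -1.3]
opening: 39.1
n 4 from [552.1  52.2 140. ] d [ -4.1   8.1 -90. ] turn [-0.9  0.2 -1.1] jaw -16.3 q6 0.3 t 15.1667 F [-0.3 -0.5 -1. ] op 39.0
0.3,0.0225,-0.002,-0.0017,-0.21,0.04,-0.26,
0.3,0.0225,-0.0019,-0.0017,-0.21,0.04,-0.26,
0.3,0.0225,-0.0018,-0.0017,-0.21,0.04,-0.26,
0.3,0.0225,-0.0016,-0.0017,-0.21,0.04,-0.26
```

View pics/w16.png

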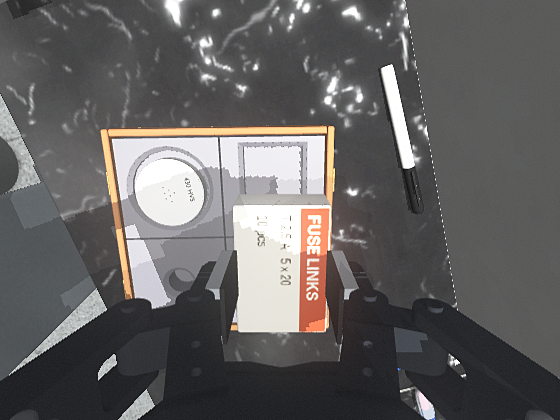

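```bash
python3 - <<'E'
from h import *
c=np.load("w16.npy",allow_pickle=True).item()
P=[at(c,*q,34) for q in ((101,129),(335,126))]; print(np.round(P,1),np.degrees(np.arctan2(*(P[1]-P[0])[[1,0]])),np.linalg.norm(P[1]-P[0]))
E
python3 -m creep '[0.3,0.0225,-0.002,-0.0017,-0.21,0,-0.26, 0.3,0.0225,-0.0019,-0.0017,-0.21,0,-0.26, 0.3,0.0225,-0.0018,-0.0017,-0.21,0,-0.26, 0.3,0.0225,-0.0016,-0.0017,-0.21,0,-0.26, 0.3,0,0,0,0,0,0]'
python3 - <<'E'
from h import *
c=cam("wrist"); im=c["img"][:,:,::-1]; cv2.imwrite("pics/w17.png",im); np.save("w17.npy",c,allow_pickle=True)
go([548,60.3,25],-15.45,op=0.3,vmax=.03,minrows=3)
E
```

```text
[[429.1 146.3  34. ]
 [611.   95.5  34. ]] -15.602530439187438 188.9204054763976
time: 15.58
tcp_pos: [547.6, 55.4, 50.0]
ee_rot: [1.406, 1.063, -1.405]
wrist_force: [-0.3, 0.4, -1.3]
opening: 38.7
n 3 from [548.7  55.3  52.1] d [ -0.7   5.  -27.1] turn [-0.2  0.1 -0.4] jaw -15.6 q6 0.29 t 15.6333 F [ 0.6 -1.  -1.5] op 39.3
0.3,0.009,-0.0007,-0.0016,-0.05,0.03,-0.12,
0.3,0.009,-0.0007,-0.0016,-0.05,0.03,-0.12,
0.3,0.009,-0.0007,-0.0015,-0.05,0.03,-0.12
```

View pics/w17.png

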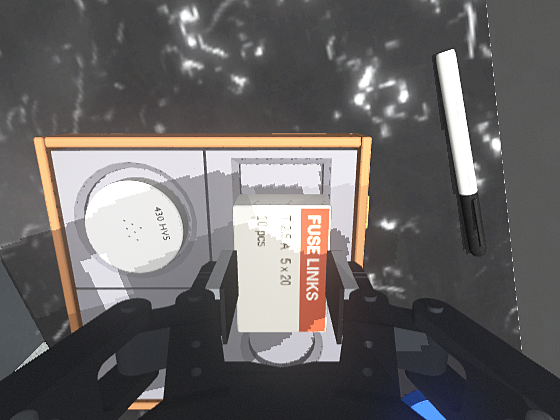

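```bash
python3 -m creep '[0.3,0.009,-0.0005,-0.0016,0,0.03,-0.12, 0.3,0.009,-0.0005,-0.0016,0,0.03,-0.12, 0.3,0.009,-0.0005,-0.0015,0,0.03,-0.12, 0.3,0,0,0,0,0,0]'
python3 - <<'E'
from h import *
c=cam("wrist"); im=c["img"][:,:,::-1]; cv2.imwrite("pics/w18.png",im); np.save("w18.npy",c,allow_pickle=True)
go([548.4,60.2,12],-15.45,op=0.3,vmax=.03,minrows=3)
E
```

```text
time: 15.97
tcp_pos: [550.9, 58.6, 27.3]
ee_rot: [1.412, 1.063, -1.404]
wrist_force: [0.2, -0.0, -1.4]
opening: 39.5
n 3 from [551.3  58.6  28. ] d [ -2.9   1.6 -16. ] turn [-0.3 -0.1 -0.4] jaw -15.7 q6 0.3 t 16.0167 F [-0.  -0.5 -0.2] op 39.2
0.3,0.0053,-0.0011,-0.0003,-0.1,-0.03,-0.12,
0.3,0.0053,-0.0011,-0.0003,-0.1,-0.03,-0.12,
0.3,0.0053,-0.0011,-0.0003,-0.1,-0.03,-0.12
```

View pics/w18.png

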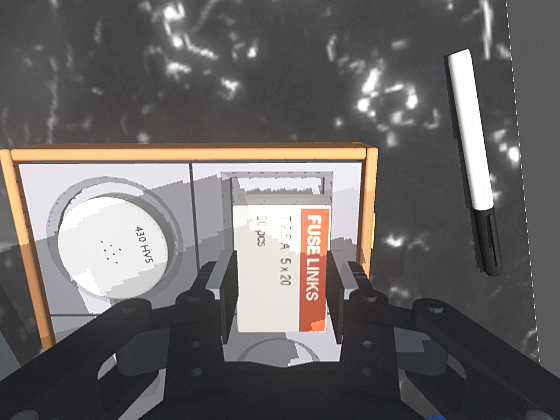

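```bash
python3 -m creep '[0.3,0.0053,-0.0011,-0.0003,-0.1,0,-0.12, 0.3,0.0053,-0.0011,-0.0003,-0.1,0,-0.12, 0.3,0.0053,-0.0011,-0.0003,-0.1,0,-0.12, 0.3,0,0,0,0,0,0]'
python3 - <<'E'
from h import *
c=cam("wrist"); im=c["img"][:,:,::-1]; cv2.imwrite("pics/w19.png",im); np.save("w19.npy",c,allow_pickle=True)
go([548.4,60.2,5],-15.45,op=0.3,vmax=.03,minrows=4)
E
```

```text
time: 16.35
tcp_pos: [549.1, 60.6, 11.8]
ee_rot: [1.407, 1.07, -1.402]
wrist_force: [-0.6, 0.8, -0.6]
opening: 39.4
n 4 from [549.3  60.6  12.2] d [-0.9 -0.4 -7.2] turn [ 0.1 -0.1 -0.1] jaw -15.4 q6 0.29 t 16.4 F [-0.4 -0.5  0.3] op 39.4
0.3,0.0018,-0.0002,0.0002,0.02,-0.03,-0.03,
0.3,0.0018,-0.0002,0.0002,0.02,-0.03,-0.03,
0.3,0.0018,-0.0002,0.0002,0.02,-0.03,-0.03,
0.3,0.0018,-0.0002,0.0002,0.02,-0.03,-0.03
```

View pics/w19.png

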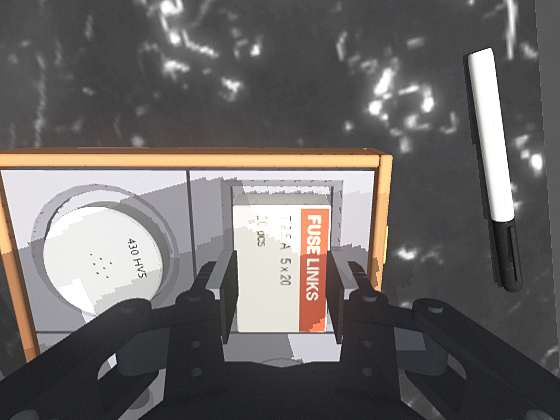

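```bash
python3 -m creep '[0.3,0.002,-0.0002,0,0,0,0, 0.3,0.002,-0.0002,0,0,0,0, 0.3,0.002,0,0,0,0,0]';  python3 -m creep '[0.3,0.0015,0,0,0,0,0, 0.3,0,0,0,0,0,0]'; python3 -m creep '[0.3,0.0015,0,0,0,0,0, 0.3,0,0,0,0,0,0]'
```

```text
time: 16.65
tcp_pos: [549.4, 60.8, 6.3]
ee_rot: [1.408, 1.069, -1.4]
wrist_force: [1.3, -0.1, -0.5]
opening: 38.7
time: 16.82
tcp_pos: [549.3, 60.8, 4.4]
ee_rot: [1.407, 1.069, -1.401]
wrist_force: [-0.0, 0.5, -0.3]
opening: 38.8
time: 16.98
tcp_pos: [549.5, 60.8, 3.0]
ee_rot: [1.408, 1.069, -1.4]
wrist_force: [-0.1, 0.1, -0.5]
opening: 38.6
```

```bash
python3 -m creep '[0.3,0.0015,0,0,0,0,0, 0.3,0,0,0,0,0,0]'; python3 -m creep '[0.3,0.0015,0,0,0,0,0, 0.3,0,0,0,0,0,0]'; python3 - <<'E'
from h import *
c=cam("wrist"); im=c["img"][:,:,::-1]; cv2.imwrite("pics/w20.png",im)
E
```

```text
time: 17.15
tcp_pos: [549.9, 60.8, 3.1]
ee_rot: [1.408, 1.069, -1.4]
wrist_force: [-0.4, 0.6, -1.1]
opening: 39.3
time: 17.32
tcp_pos: [550.3, 60.8, 3.1]
ee_rot: [1.409, 1.068, -1.399]
wrist_force: [0.2, -0.6, -0.7]
opening: 38.8
```

View pics/w20.png

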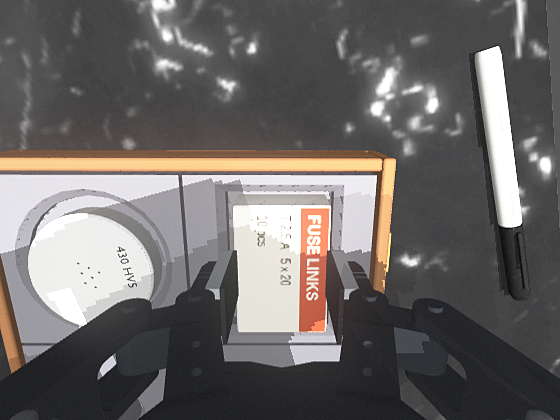

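```bash
python3 -m creep '[0.6,0,0,0,0,0,0, 0.65,0,0,0,0,0,0, 0.65,-0.02,0,0,0,0,0, 0.65,-0.03,0,0,0,0,0, 1,-0.03,0,0,0,0,0, 1,-0.03,0,0,0,0,0, 1,-0.03,0,0,0,0,0]'
python3 - <<'E'
from h import *
c=cam("wrist"); im=c["img"][:,:,::-1]; cv2.imwrite("pics/w21.png",im)
go([545,-222,170],-15.45)
E
```

```text
time: 17.95
tcp_pos: [545.3, 60.3, 140.3]
ee_rot: [1.4, 1.076, -1.411]
wrist_force: [0.2, 0.1, -1.1]
opening: 85.0
n 8 from [548.3  60.5 146.3] d [  -3.3 -282.5   23.7] turn [ 0.1 -0.1  0. ] jaw -15.4 q6 0.29 t 18.0 F [4.5 0.6 7.3] op 85.5
1,-0.003,0.009,0.0341,0.01,-0.01,0,
1,-0.003,0.009,0.0341,0.01,-0.01,0,
1,-0.003,0.009,0.0341,0.01,-0.01,0,
1,-0.003,0.009,0.0341,0.01,-0.01,0,
1,-0.003,0.009,0.0341,0.01,-0.01,0,
1,-0.003,0.009,0.0341,0.01,-0.01,0,
1,-0.003,0.009,0.0341,0.01,-0.01,0,
1,-0.003,0.009,0.0341,0.01,-0.01,0
```

View pics/w21.png

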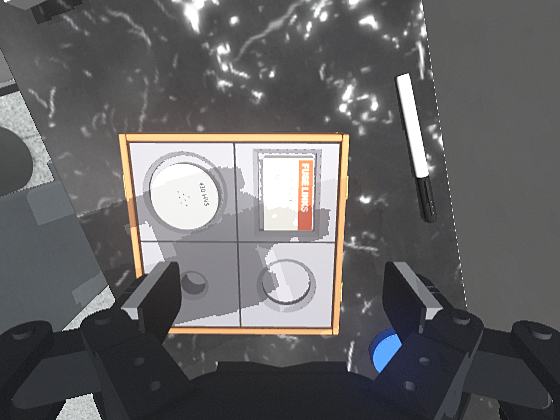

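```bash
python3 -m creep '[1,-0.003,0.009,0.0341,0,0,0, 1,-0.003,0.009,0.0341,0,0,0, 1,-0.003,0.009,0.0341,0,0,0, 1,-0.003,0.009,0.0341,0,0,0, 1,-0.003,0.009,0.0341,0,0,0, 1,-0.003,0.009,0.0341,0,0,0, 1,-0.003,0.009,0.0341,0,0,0, 1,-0.003,0.009,0.0341,0,0,0, 1,0,0,0,0,0,0, 1,0,0,0,0,0,0]'
python3 - <<'E'
from h import *
c=cam("wrist"); im=c["img"][:,:,::-1]; cv2.imwrite("pics/w22.png",im); np.save("w22.npy",c,allow_pickle=True)
for d in finder.cut_out("flat_anvil","wrist")[:2]:
    m=d["region"]; v,u=np.nonzero(m); b=d["bbox"];print(np.round(b,1),np.round(at(c,u.mean(),v.mean(),22),1),np.round(at(c,(b[0]+b[2])/2,(b[1]+b[3])/2,22),1),d["confidence"])
print(pos()[0],jawdir())
E
```

```text
time: 18.83
tcp_pos: [546.9, -234.4, 172.1]
ee_rot: [1.406, 1.067, -1.395]
wrist_force: [-0.2, -0.5, -0.2]
opening: 85.5
[262.1 154.  298.5 196. ] [ 548.7 -223.5   22. ] [ 548.6 -224.2   22. ] 0.62
[ 547.03871154 -233.12157879  172.19736511] -15.074508994966704
```

View pics/w22.png

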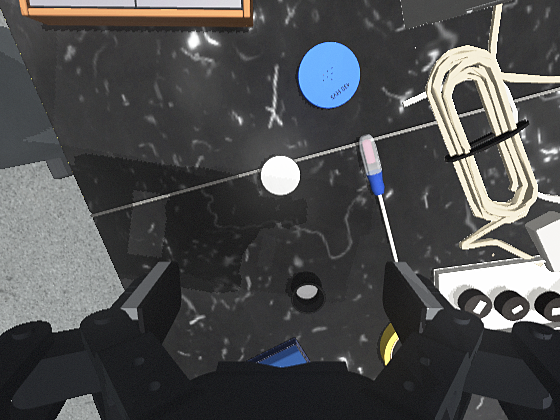

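```bash
python3 - <<'E'
from h import *
c=np.load("w22.npy",allow_pickle=True).item(); print(at(c,280.2,175.3,28).round(1))
go([548.5,-223,15],-15.4)
E
```

```text
[ 548.7 -223.5   28. ]
n 5 from [ 547.  -233.1  172.2] d [   1.5   10.1 -157.2] turn [ 0.3 -0.1 -0.4] jaw -15.1 q6 -0.22 t 18.9333 F [ 0.8  0.6 -0.2] op 85.5
1,0.0314,-0.0005,-0.002,0.07,-0.03,-0.08,
1,0.0314,-0.0004,-0.002,0.07,-0.03,-0.08,
1,0.0314,-0.0004,-0.002,0.07,-0.03,-0.08,
1,0.0314,-0.0003,-0.002,0.07,-0.03,-0.08,
1,0.0314,-0.0003,-0.002,0.07,-0.03,-0.08
```

```bash
python3 -m creep '[1,0.0314,-0.0005,-0.002,0.07,0,-0.08, 1,0.0314,-0.0004,-0.002,0.07,0,-0.08, 1,0.0314,-0.0004,-0.002,0.07,0,-0.08, 1,0.0314,-0.0003,-0.002,0.07,0,-0.08, 1,0.025,-0.0003,-0.002,0.07,0,-0.08, 1,0,0,0,0,0,0, 1,0,0,0,0,0,0]'
python3 - <<'E'
from h import *
c=cam("wrist"); im=c["img"][:,:,::-1]; cv2.imwrite("pics/w23.png",im); np.save("w23.npy",c,allow_pickle=True)
for d in finder.cut_out("flat_anvil","wrist")[:2]:
    m=d["region"]; v,u=np.nonzero(m); b=d["bbox"];print(np.round(b,1),np.round(at(c,u.mean(),v.mean(),22),1))
go([548.5,-223.3,-20],-15.4,op=.8,minrows=4)
E
```

```text
time: 19.52
tcp_pos: [551.4, -214.4, 17.7]
ee_rot: [1.402, 1.073, -1.394]
wrist_force: [0.2, -0.9, 0.5]
opening: 85.4
[248.  219.5 317.8 295. ] [ 548.9 -222.6   22. ]
n 4 from [ 551.8 -215.    18.8] d [ -3.3  -8.3 -38.8] turn [ 0.5 -0.1 -0.3] jaw -14.9 q6 -0.19 t 19.6167 F [ 0.1 -0.2 -0. ] op 85.2
0.8,0.0097,-0.0003,0.0022,0.12,-0.03,-0.08,
0.8,0.0097,-0.0003,0.0022,0.12,-0.03,-0.08,
0.8,0.0097,-0.0003,0.0022,0.12,-0.03,-0.08,
0.8,0.0097,-0.0003,0.0022,0.12,-0.03,-0.08
```

View pics/w23.png

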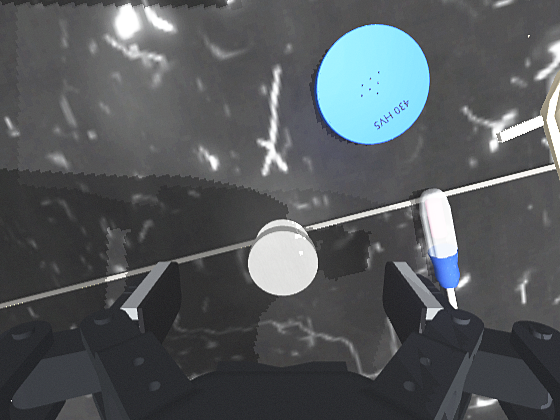

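```bash
python3 -m creep '[0.85,0.0097,-0.0003,0.0022,0.12,0,-0.08, 0.8,0.0097,-0.0003,0.0022,0.12,0,-0.08, 0.75,0.0097,-0.0003,0.0022,0.12,0,-0.08, 0.7,0.0097,-0.0003,0.0022,0.12,0,-0.08, 0.7,0,0,0,0,0,0]'
python3 - <<'E'
from h import *
c=cam("wrist"); im=c["img"][:,:,::-1]; cv2.imwrite("pics/w24.png",im); np.save("w24.npy",c,allow_pickle=True)
go([548.5,-223.3,-20],-15.4,op=.7,minrows=1)
E
```

```text
time: 20.03
tcp_pos: [551.5, -225.5, -18.1]
ee_rot: [1.408, 1.062, -1.398]
wrist_force: [0.0, 0.6, -1.0]
opening: 60.0
n 1 from [ 551.8 -225.5  -17.4] d [-3.3  2.2 -2.6] turn [-0.  -0.  -0.5] jaw -15.4 q6 -0.2 t 20.0833 F [-0.2  1.   0.1] op 59.8
0.7,0.0025,-0.0038,-0.0012,-0.02,-0.01,-0.54
```

View pics/w24.png

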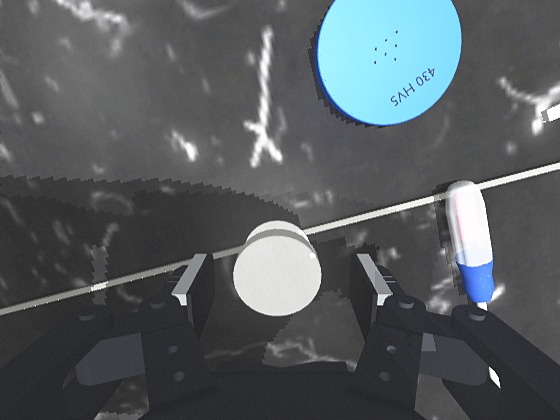

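```bash
python3 -m creep '[0.7,0.003,-0.002,0,0,0,-0.54, 0.55,0.001,0,0,0,0,0, 0.3,0,0,0,0,0,0, 0.3,0,0,0,0,0,0, 0.3,0,0,0,0,0,0, 0.3,0,0,0,0,0,0]'
python3 - <<'E'
from h import *
c=cam("wrist"); im=c["img"][:,:,::-1]; cv2.imwrite("pics/w25.png",cv2.resize(im[180:400,130:430],None,fx=2,fy=2))
print(pos()[0])
E
```

```text
time: 20.58
tcp_pos: [550.1, -225.2, -20.9]
ee_rot: [1.405, 1.07, -1.405]
wrist_force: [0.5, 0.5, -0.9]
opening: 35.1
[ 550.10376586 -225.24103228  -20.85938551]
```

View pics/w25.png

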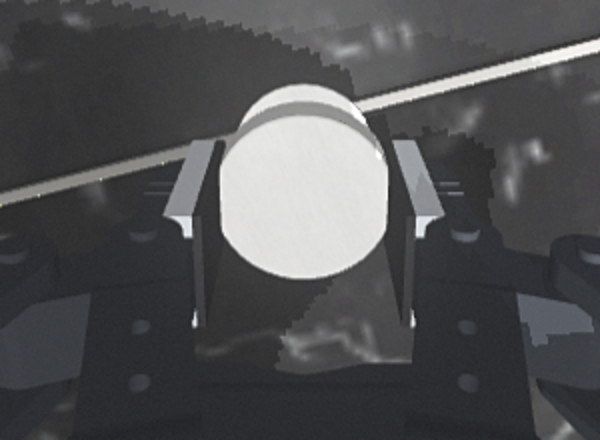

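```bash
python3 -m creep '[0.3,-0.01,0,0,0,0,0, 0.3,-0.025,0,0,0,0,0, 0.3,-0.03,0,0,0,0,0, 0.3,-0.03,0,0,0,0,0, 0.3,-0.01,0,0,0,0,0]'
python3 - <<'E'
from h import *
go([525,-30,100],-15.45,op=.3)
E
```

```text
time: 21.05
tcp_pos: [548.1, -224.0, 87.0]
ee_rot: [1.403, 1.076, -1.409]
wrist_force: [0.2, 0.3, -0.3]
opening: 35.2
n 6 from [ 548.1 -224.    87. ] d [-23.1 194.   13. ] turn [ 0.  -0.1  0.4] jaw -15.4 q6 -0.2 t 21.05 F [ 0.2  0.3 -0.3] op 35.2
0.3,-0.002,-0.0123,-0.0302,0,-0.01,0.07,
0.3,-0.0021,-0.0123,-0.0302,0,-0.01,0.07,
0.3,-0.0021,-0.0123,-0.0302,0,-0.01,0.07,
0.3,-0.0021,-0.0123,-0.0301,0,-0.01,0.07,
0.3,-0.0021,-0.0123,-0.0301,0,-0.01,0.07,
0.3,-0.0021,-0.0123,-0.0301,0,-0.01,0.07
```

```bash
python3 -m creep '[0.3,-0.002,-0.0123,-0.0302,0,0,0.07, 0.3,-0.0021,-0.0123,-0.0302,0,0,0.07, 0.3,-0.0021,-0.0123,-0.0302,0,0,0.07, 0.3,-0.0021,-0.0123,-0.0301,0,0,0.07, 0.3,-0.0021,-0.0123,-0.0301,0,0,0.07, 0.3,-0.0021,-0.0123,-0.022,0,0,0.07, 0.3,0,0,0,0,0,0, 0.3,0,0,0,0,0,0]'
python3 - <<'E'
from h import *
c=cam("wrist"); im=c["img"][:,:,::-1]; cv2.imwrite("pics/w26.png",im); np.save("w26.npy",c,allow_pickle=True)
go([525,-24.7,35],-15.45,op=.3,vmax=.025)
E
```

```text
time: 21.72
tcp_pos: [522.9, -31.8, 105.1]
ee_rot: [1.411, 1.06, -1.399]
wrist_force: [0.1, -0.6, -1.2]
opening: 35.4
n 3 from [522.9 -32.1 105.1] d [  2.1   7.4 -70.1] turn [-0.2 -0.  -0.6] jaw -15.6 q6 0.12 t 21.7667 F [-0.2 -0.9  0.1] op 35.1
0.3,0.0234,-0.0002,-0.0025,-0.05,-0.01,-0.19,
0.3,0.0234,-0.0001,-0.0025,-0.05,-0.01,-0.19,
0.3,0.0234,-0.0001,-0.0025,-0.05,-0.01,-0.19
```

View pics/w26.png

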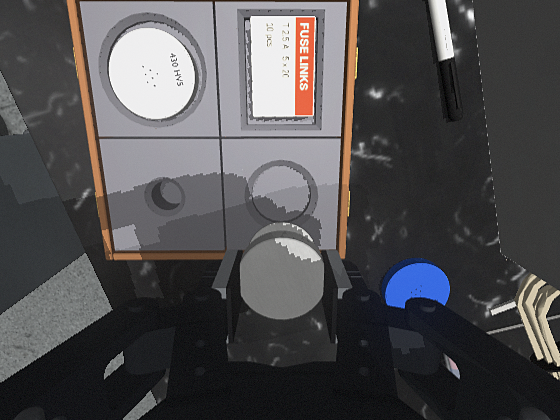

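```bash
python3 - <<'E'
from h import *
c=np.load("w26.npy",allow_pickle=True).item()
for n,u,v,z in (("flat",282.5,192,32),("v",165,195,32),("corner near-left",108,259,34),("near-right",345,258,34),("cross",219.5,137,32)): print(n,at(c,u,v,z).round(1))
cv2.imwrite("pics/w26z.png",cv2.resize(c["img"][120:280,80:370,::-1],None,fx=2.7,fy=2.7,interpolation=2))
E
python3 -m creep '[0.3,0.0234,-0.0002,-0.0025,0,0,-0.19, 0.3,0.0234,-0.0001,-0.0025,0,0,-0.19, 0.3,0.02,-0.0001,-0.0025,0,0,-0.19, 0.3,0,0,0,0,0,0, 0.3,0,0,0,0,0,0]'
python3 - <<'E'
from h import *
c=cam("wrist"); im=c["img"][:,:,::-1]; cv2.imwrite("pics/w27.png",im); np.save("w27.npy",c,allow_pickle=True)
go([525,-24.7,18],-15.45,op=.3,vmax=.025,minrows=3)
E
```

```text
flat [526.4 -21.6  32. ]
v [4.403e+02 2.000e-01 3.200e+01]
corner near-left [379.4 -36.1  34. ]
near-right [559.9 -86.3  34. ]
cross [493.5  30.   32. ]
time: 22.18
tcp_pos: [527.4, -29.3, 37.0]
ee_rot: [1.412, 1.063, -1.407]
wrist_force: [0.8, -0.3, -1.3]
opening: 35.1
n 3 from [527.3 -29.3  37.1] d [ -2.3   4.6 -19.1] turn [-0.4 -0.  -0.2] jaw -15.8 q6 0.13 t 22.2333 F [-0.8  0.7 -1.6] op 35.2
0.3,0.0064,-0.0012,-0.0013,-0.13,-0.01,-0.07,
0.3,0.0064,-0.0012,-0.0013,-0.13,-0.01,-0.07,
0.3,0.0064,-0.0011,-0.0013,-0.13,-0.01,-0.07
```

View pics/w26z.png

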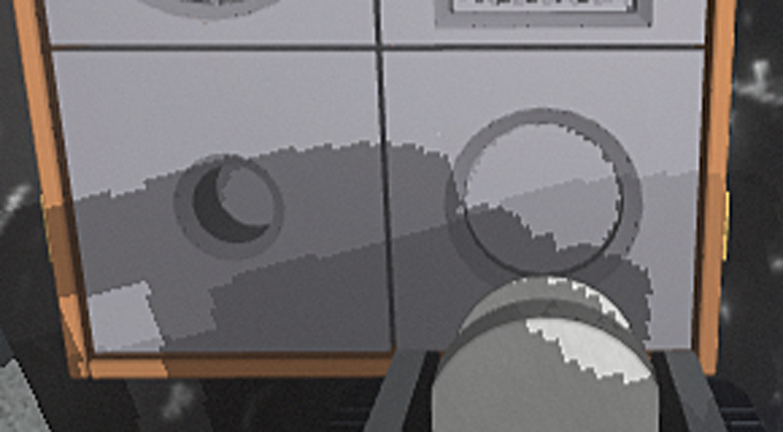

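View pics/w27.png

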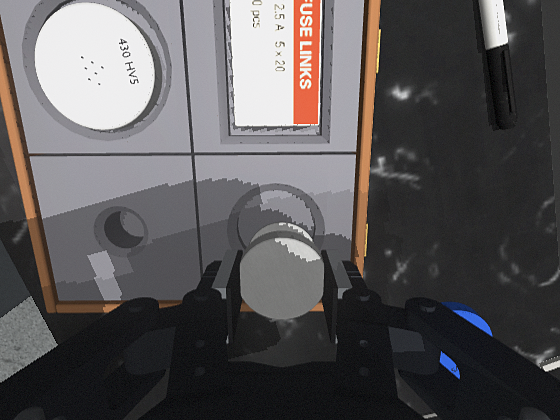

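```bash
python3 -m creep '[0.3,0.0064,-0.0012,-0.0013,-0.13,0,-0.07, 0.3,0.0064,-0.0012,-0.0013,-0.13,0,-0.07, 0.3,0.0064,-0.0011,-0.0013,-0.13,0,-0.07, 0.3,0,0,0,0,0,0]'
python3 - <<'E'
from h import *
c=cam("wrist"); im=c["img"][:,:,::-1]; cv2.imwrite("pics/w28.png",im); np.save("w28.npy",c,allow_pickle=True)
go([525,-24.4,7],-15.45,op=.3,vmax=.025,minrows=3)
E
```

```text
time: 22.57
tcp_pos: [526.6, -25.8, 19.3]
ee_rot: [1.408, 1.065, -1.402]
wrist_force: [-1.0, 0.2, -0.7]
opening: 34.7
n 3 from [527.  -25.9  19.8] d [ -2.    1.5 -12.8] turn [-0.1 -0.1 -0.3] jaw -15.5 q6 0.13 t 22.6167 F [-0.8 -0.4 -0.4] op 35.0
0.3,0.0043,-0.0008,-0.0003,-0.02,-0.02,-0.1,
0.3,0.0043,-0.0008,-0.0003,-0.02,-0.02,-0.1,
0.3,0.0043,-0.0008,-0.0003,-0.02,-0.02,-0.1
```

View pics/w28.png

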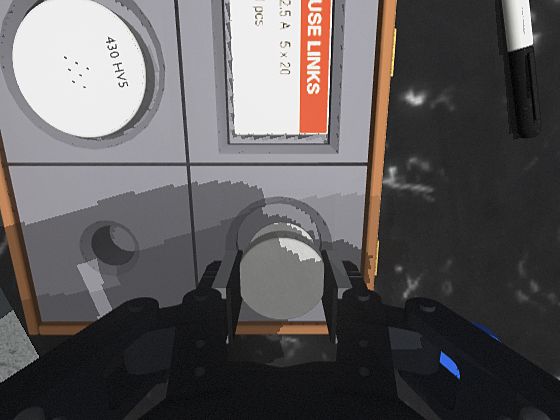

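```bash
python3 -m creep '[0.3,0.0043,-0.0008,-0.0003,0,0,-0.1, 0.3,0.0043,-0.0008,-0.0003,0,0,-0.1, 0.3,0.0043,-0.0008,-0.0003,0,0,-0.1, 0.3,0,0,0,0,0,0]'
python3 - <<'E'
from h import *
c=cam("wrist"); im=c["img"][:,:,::-1]; cv2.imwrite("pics/w29.png",cv2.resize(im[100:350,150:430],None,fx=2.5,fy=2.4)); np.save("w29.npy",c,allow_pickle=True)
go([525,-24.4,0],-15.45,op=.3,vmax=.025,minrows=3)
E
```

```text
time: 22.95
tcp_pos: [525.3, -24.2, 6.4]
ee_rot: [1.407, 1.069, -1.404]
wrist_force: [-0.3, -0.9, -1.3]
opening: 34.4
n 3 from [525.6 -24.2   6.7] d [-0.6 -0.2 -6.7] turn [-0.1 -0.1 -0.1] jaw -15.5 q6 0.13 t 23.0 F [-0.1 -0.  -1.3] op 35.1
0.3,0.0022,-0.0002,0.0001,-0.02,-0.02,-0.03,
0.3,0.0022,-0.0002,0.0001,-0.02,-0.02,-0.03,
0.3,0.0022,-0.0002,0.0001,-0.02,-0.02,-0.03
```

View pics/w29.png

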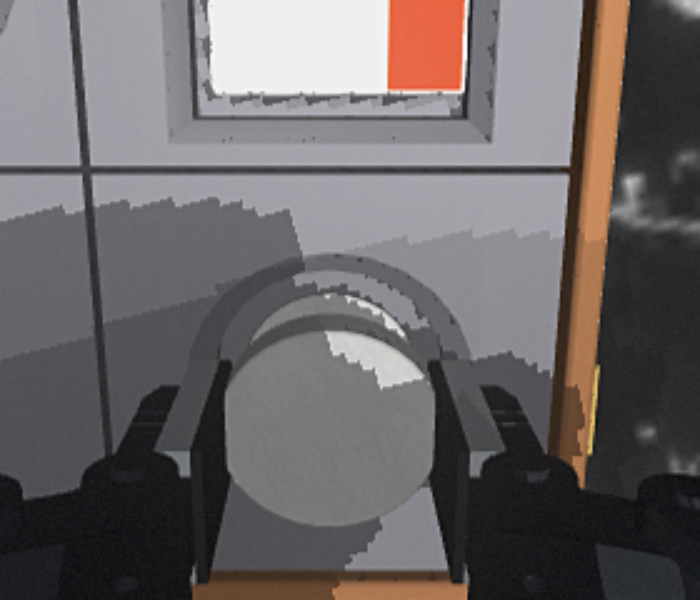

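Centred (mouth ≈190–470, foot ≈250–408 in the zoom). Lower to contact.

```bash
python3 -m creep '[0.3,0.002,0,0,0,0,0, 0.3,0.002,0,0,0,0,0, 0.3,0.002,0,0,0,0,0]';  python3 -m creep '[0.3,0.0012,0,0,0,0,0, 0.3,0,0,0,0,0,0]'; python3 -m creep '[0.3,0.0012,0,0,0,0,0, 0.3,0,0,0,0,0,0]'; python3 -m creep '[0.3,0.0012,0,0,0,0,0, 0.3,0,0,0,0,0,0]'
```

```text
time: 23.25
tcp_pos: [526.0, -24.3, 0.7]
ee_rot: [1.407, 1.068, -1.403]
wrist_force: [-0.1, 0.2, -1.0]
opening: 34.7
time: 23.42
tcp_pos: [526.0, -24.3, -0.1]
ee_rot: [1.407, 1.068, -1.403]
wrist_force: [-1.5, 0.8, 1.1]
opening: 35.3
time: 23.58
tcp_pos: [526.1, -24.3, 0.1]
ee_rot: [1.407, 1.068, -1.403]
wrist_force: [0.7, 0.4, -0.7]
opening: 34.9
time: 23.75
tcp_pos: [526.5, -24.4, -0.0]
ee_rot: [1.408, 1.067, -1.403]
wrist_force: [0.6, 0.2, -0.9]
opening: 35.1
```

```bash
python3 -m creep '[0.55,0,0,0,0,0,0, 0.6,0,0,0,0,0,0, 0.6,-0.02,0,0,0,0,0, 0.6,-0.03,0,0,0,0,0, 1,-0.03,0,0,0,0,0, 1,-0.03,0,0,0,0,0, 1,-0.03,0,0,0,0,0]'
python3 - <<'E'
from h import *
c=cam("wrist"); im=c["img"][:,:,::-1]; cv2.imwrite("pics/w30.png",im)
go([405,255,190],-15.45)
E
```

```text
time: 24.33
tcp_pos: [522.5, -24.1, 138.1]
ee_rot: [1.402, 1.076, -1.412]
wrist_force: [0.6, -0.7, 0.2]
opening: 84.3
n 9 from [525.5 -24.5 144. ] d [-120.5  279.5   46. ] turn [-0.1 -0.   0. ] jaw -15.5 q6 0.13 t 24.3833 F [ 3.3 -0.1  6. ] op 85.6
1,-0.0051,-0.0212,-0.0263,-0.01,-0.01,0,
1,-0.0051,-0.0212,-0.0264,-0.01,-0.01,0,
1,-0.0051,-0.0212,-0.0264,-0.01,-0.01,0,
1,-0.0051,-0.0212,-0.0264,-0.01,-0.01,0,
1,-0.0051,-0.0212,-0.0264,-0.01,-0.01,0,
1,-0.0051,-0.0212,-0.0264,-0.01,-0.01,0,
1,-0.0051,-0.0212,-0.0264,-0.01,-0.01,0,
1,-0.0051,-0.0212,-0.0264,-0.01,-0.01,0,
1,-0.0051,-0.0212,-0.0264,-0.01,-0.01,0
```

View pics/w30.png

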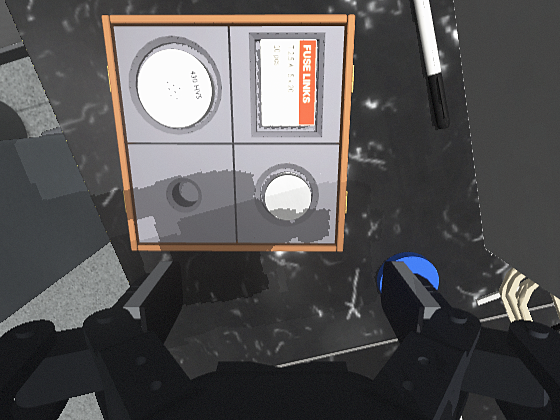

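```bash
python3 -m creep '[1,-0.0051,-0.0212,-0.0263,0,0,0, 1,-0.0051,-0.0212,-0.0264,0,0,0, 1,-0.0051,-0.0212,-0.0264,0,0,0, 1,-0.0051,-0.0212,-0.0264,0,0,0, 1,-0.0051,-0.0212,-0.0264,0,0,0, 1,-0.0051,-0.0212,-0.0264,0,0,0, 1,-0.0051,-0.0212,-0.0264,0,0,0, 1,-0.0051,-0.0212,-0.0264,0,0,0, 1,-0.0051,-0.0212,-0.02,0,0,0, 1,0,0,0,0,0,0, 1,0,0,0,0,0,0]'
python3 - <<'E'
from h import *
c=cam("wrist"); im=c["img"][:,:,::-1]; cv2.imwrite("pics/w31.png",im); np.save("w31.npy",c,allow_pickle=True)
for d in finder.cut_out("v_anvil","wrist")[:2]:
    m=d["region"]; v,u=np.nonzero(m); b=d["bbox"];print(np.round(b,1),np.round(at(c,u.mean(),v.mean(),42),1),np.round(at(c,(b[0]+b[2])/2,(b[1]+b[3])/2,42),1),d["confidence"])
print(pos()[0],jawdir())
E
```

```text
time: 25.3
tcp_pos: [400.7, 260.7, 192.9]
ee_rot: [1.416, 1.062, -1.398]
wrist_force: [0.6, -1.2, -0.1]
opening: 85.6
[255.3 139.4 307.8 197.8] [407.1 278.4  42. ] [405.7 276.7  42. ] 0.59
[401.18928815 259.67304327 192.76851111] -15.817162382603223
```

View pics/w31.png

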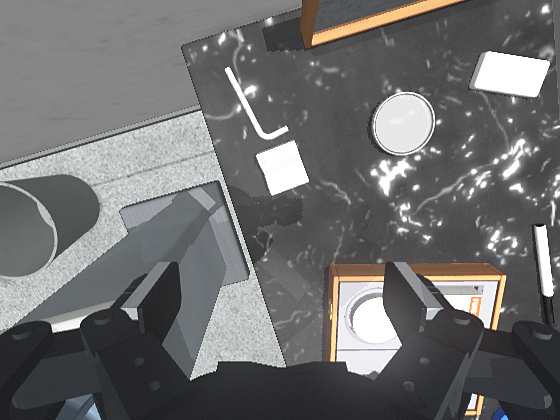

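```bash
python3 - <<'E'
from h import *
c=np.load("w31.npy",allow_pickle=True).item()
im=c["img"][:,:,::-1]; z=cv2.resize(im[115:215,225:330],None,fx=6,fy=6,interpolation=cv2.INTER_CUBIC); z=cv2.convertScaleAbs(z,alpha=1.0); z2=(255*(z/255.)**4).astype(np.uint8)
cv2.imwrite("pics/w31z.png",z2)
E

```

```text
(no output)
```

View pics/w31z.png

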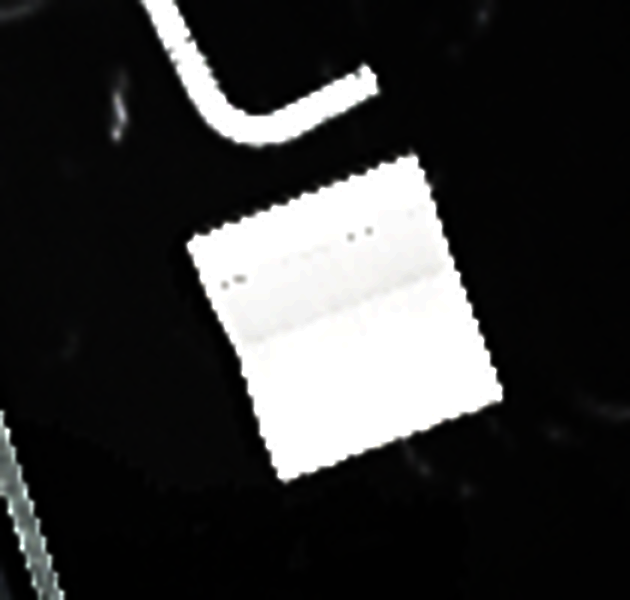

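```bash
python3 - <<'E'
from h import *
c=np.load("w31.npy",allow_pickle=True).item()
q=np.array([(190,240),(415,155),(502,400),(282,482)])/6+[225,115]
P=np.array([at(c,*a,42) for a in q]); print(P.round(1),[np.linalg.norm(P[i]-P[i-1]).round(1) for i in range(4)],P.mean(0).round(1),[np.degrees(np.arctan2(*(P[i]-P[i-1])[[1,0]])).round(1) for i in range(4)])
for a in ((260,147),(380,90),(200,115)): print("key",at(c,a[0]/6+225,a[1]/6+115,3).round(1))
E

```

```text
[[386.3 295.9  42. ]
 [424.5 299.   42. ]
 [427.9 257.   42. ]
 [389.4 253.6  42. ]] [np.float64(42.4), np.float64(38.3), np.float64(42.1), np.float64(38.6)] [407.  276.4  42. ] [np.float64(94.2), np.float64(4.7), np.float64(-85.4), np.float64(-174.9)]
key [399.3 304.5   3. ]
key [422.4 308.3   3. ]
key [390.7 312.7   3. ]
```

```bash
python3 - <<'E'
from h import *
go([407,276.4,100],-85.3)
E

```

```text
n 11 from [401.2 259.7 192.8] d [  5.8  16.7 -92.8] turn [69.5 -0.6 -0.3] jaw -15.8 q6 0.76 t 25.4 F [ 0.8  0.7 -0.4] op 85.2
1,0.0084,0,-0.0016,6.32,-0.05,-0.03,
1,0.0084,-0.0002,-0.0016,6.32,-0.05,-0.03,
1,0.0084,-0.0003,-0.0015,6.32,-0.05,-0.03,
1,0.0084,-0.0005,-0.0015,6.32,-0.05,-0.03,
1,0.0084,-0.0006,-0.0015,6.32,-0.05,-0.03,
1,0.0084,-0.0008,-0.0014,6.32,-0.05,-0.03,
1,0.0084,-0.0009,-0.0013,6.32,-0.05,-0.03,
1,0.0084,-0.0011,-0.0012,6.32,-0.05,-0.03,
1,0.0084,-0.0012,-0.0011,6.32,-0.05,-0.03,
1,0.0084,-0.0013,-0.0009,6.32,-0.05,-0.03,
1,0.0084,-0.0014,-0.0008,6.32,-0.05,-0.03
```

```bash
python3 -m creep '[1,0.0084,0,-0.0016,6.32,0,0, 1,0.0084,-0.0002,-0.0016,6.32,0,0, 1,0.0084,-0.0003,-0.0015,6.32,0,0, 1,0.0084,-0.0005,-0.0015,6.32,0,0, 1,0.0084,-0.0006,-0.0015,6.32,0,0, 1,0.0084,-0.0008,-0.0014,6.32,0,0, 1,0.0084,-0.0009,-0.0013,6.32,0,0, 1,0.0084,-0.0011,-0.0012,6.32,0,0, 1,0.0084,-0.0012,-0.0011,6.32,0,0, 1,0.0084,-0.0013,-0.0009,6.32,0,0, 1,0.0084,-0.0014,-0.0008,6.32,0,0, 1,0,0,0,0,0,0]'
python3 -m creep '[1,0,0,0,0,0,0]'
python3 - <<'E'
from h import *
c=cam("wrist"); im=c["img"][:,:,::-1]; cv2.imwrite("pics/w32.png",im); np.save("w32.npy",c,allow_pickle=True)
for d in finder.cut_out("v_anvil","wrist")[:2]:
    b=d["bbox"];print(np.round(b,1),d["confidence"])
z=cv2.resize(im[100:260,200:360],None,fx=3.7,fy=3.7,interpolation=cv2.INTER_CUBIC);cv2.imwrite("pics/w32z.png",(255*(z/255.)**3).astype(np.uint8))
go([407,276.4,25],-85.3)
E

```

```text
time: 26.4
tcp_pos: [415.7, 263.9, 92.8]
ee_rot: [2.23, 0.001, -2.21]
wrist_force: [-0.7, -0.2, -0.1]
opening: 85.3
time: 26.48
tcp_pos: [416.1, 262.9, 92.5]
ee_rot: [2.228, 0.003, -2.21]
wrist_force: [0.8, 0.4, 0.9]
opening: 85.3
[229.3 190.3 291.5 257.3] 0.76
[208.2   0.5 302.4  81.2] 0.26
n 2 from [416.1 263.2  92.9] d [ -9.1  13.2 -67.9] turn [-4.5 -0.5 -0.1] jaw -89.8 q6 2.04 t 26.5833 F [-0.4 -0.1  0.6] op 85.1
1,0.0339,-0.0067,0.0048,-2.23,-0.25,-0.04,
1,0.0339,-0.0068,0.0044,-2.23,-0.25,-0.04
```

View pics/w32.png

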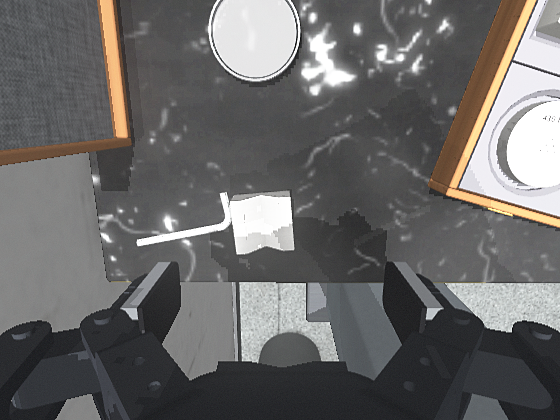

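View pics/w32z.png

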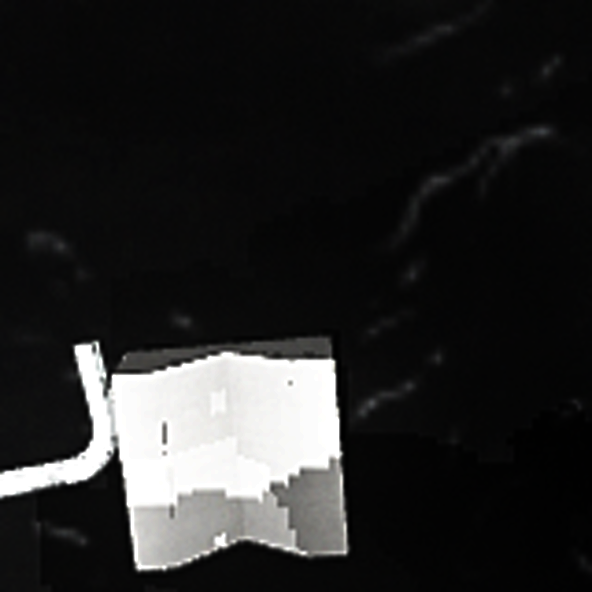

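```bash
python3 - <<'E'
from h import *
c=np.load("w32.npy",allow_pickle=True).item()
q=np.array([(112,375),(333,358),(347,552),(137,569)])/3.7+[200,100]
P=np.array([at(c,*a,42) for a in q]); print(P.round(1),[np.linalg.norm(P[i]-P[i-1]).round(1) for i in range(4)],P.mean(0).round(1),[np.degrees(np.arctan2(*(P[i]-P[i-1])[[1,0]])).round(1) for i in range(4)])
go([407,277,35],-85.3,minrows=3)
E

```

```text
[[424.4 299.1  42. ]
 [427.9 257.7  42. ]
 [389.  254.6  42. ]
 [385.3 295.7  42. ]] [np.float64(39.3), np.float64(41.5), np.float64(39.0), np.float64(41.2)] [406.7 276.8  42. ] [np.float64(5.1), np.float64(-85.3), np.float64(-175.4), np.float64(95.1)]
n 3 from [416.1 263.2  92.9] d [ -9.1  13.8 -57.9] turn [-4.5 -0.5 -0.1] jaw -89.8 q6 2.04 t 26.5833 F [-0.4 -0.1  0.6] op 85.1
1,0.0193,-0.0046,0.0032,-1.48,-0.17,-0.03,
1,0.0193,-0.0047,0.003,-1.48,-0.17,-0.03,
1,0.0193,-0.0048,0.0028,-1.48,-0.17,-0.03
```

```bash
python3 -m creep '[1,0.0193,-0.0046,0.0032,-1.48,0,0, 1,0.0193,-0.0047,0.003,-1.48,0,0, 1,0.0193,-0.0048,0.0028,-1.48,0,0, 1,0,0,0,0,0,0, 1,0,0,0,0,0,0]'
python3 - <<'E'
from h import *
go([406.8,276.7,-5],-85.2,minrows=4)
E

```

```text
time: 27.0
tcp_pos: [410.1, 277.2, 36.7]
ee_rot: [2.19, 0.105, -2.156]
wrist_force: [0.4, 0.9, 0.8]
opening: 85.7
n 4 from [410.1 277.2  36.7] d [ -3.3  -0.5 -41.7] turn [ 0.7 -0.9  0. ] jaw -84.5 q6 1.99 t 27.0 F [0.4 0.9 0.8] op 85.7
1,0.0104,0.0001,0.001,0.17,-0.22,0.01,
1,0.0104,0.0001,0.001,0.17,-0.22,0.01,
1,0.0104,0.0001,0.0009,0.17,-0.22,0.01,
1,0.0104,0.0001,0.0009,0.17,-0.22,0.01
```

```bash
python3 -m creep '[1,0.0104,0.0001,0.001,0.17,-0.22,0, 0.85,0.0104,0.0001,0.001,0.17,-0.22,0, 0.75,0.0104,0.0001,0.0009,0.17,-0.22,0, 0.7,0.0104,0.0001,0.0009,0.17,-0.22,0, 0.7,0,0,0,0,0,0]'
python3 - <<'E'
from h import *
c=cam("wrist"); im=c["img"][:,:,::-1]; cv2.imwrite("pics/w33.png",im)
go([406.8,276.7,-9.5],-85.2,op=.7,minrows=2)
E

```

```text
time: 27.42
tcp_pos: [408.9, 276.7, -5.3]
ee_rot: [2.184, 0.093, -2.177]
wrist_force: [0.9, -1.8, 0.2]
opening: 59.6
n 2 from [409.2 276.8  -4.6] d [-2.4 -0.1 -4.9] turn [-0.1 -0.2  0.2] jaw -85.3 q6 1.99 t 27.4667 F [ 0.4  0.2 -0.2] op 59.6
0.7,0.0024,-0,0.0012,-0.03,-0.11,0.09,
0.7,0.0024,-0,0.0012,-0.03,-0.11,0.09
```

View pics/w33.png

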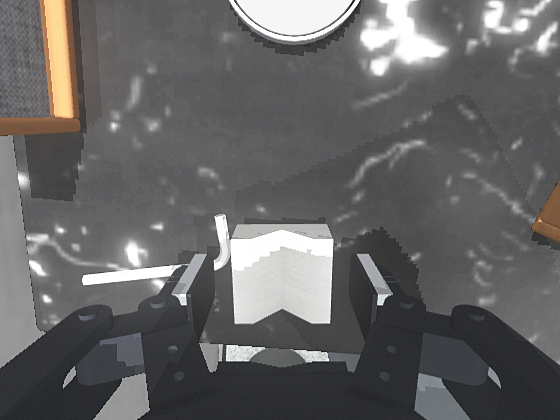

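```bash
python3 -m creep '[0.7,0.0024,0,0.0008,0,-0.11,0.09, 0.65,0.0028,0,0.0005,0,-0.11,0.09, 0.6,0,0,0,0,0,0, 0.3,0,0,0,0,0,0, 0.3,0,0,0,0,0,0, 0.3,0,0,0,0,0,0, 0.3,0,0,0,0,0,0]'
python3 - <<'E'
from h import *
print(pos()[0],jawdir())
E
python3 -m creep '[0.3,-0.01,0,0,0,0,0, 0.3,-0.02,0,0,0,0,0, 0.3,-0.03,0,0,0,0,0, 0.3,-0.03,0,0,0,0,0, 0.3,-0.03,0,0,0,0,0]'
python3 - <<'E'
from h import *
c=cam("wrist"); im=c["img"][:,:,::-1]; cv2.imwrite("pics/w34.png",im)
go([440,50,150],-85.4,op=.3)
E

```

```text
time: 28.05
tcp_pos: [408.4, 277.0, -9.3]
ee_rot: [2.18, 0.09, -2.178]
wrist_force: [1.5, 0.6, -1.3]
opening: 40.6
[408.41095845 277.01248848  -9.28640074] -85.26002628659757
time: 28.47
tcp_pos: [404.4, 274.9, 111.7]
ee_rot: [2.165, 0.084, -2.188]
wrist_force: [0.3, 0.4, -1.8]
opening: 40.5
n 7 from [407.2 276.5 117.4] d [  32.8 -226.5   32.6] turn [ 0.1  0.2 -0.1] jaw -85.3 q6 1.99 t 28.5167 F [4.3 2.4 5.2] op 40.9
0.3,-0.0046,0.0326,-0.002,0.02,0.02,-0.01,
0.3,-0.0046,0.0326,-0.002,0.02,0.02,-0.01,
0.3,-0.0046,0.0326,-0.002,0.02,0.02,-0.01,
0.3,-0.0046,0.0326,-0.002,0.02,0.02,-0.01,
0.3,-0.0046,0.0326,-0.002,0.02,0.02,-0.01,
0.3,-0.0046,0.0326,-0.002,0.02,0.02,-0.01,
0.3,-0.0046,0.0326,-0.0021,0.02,0.02,-0.01
```

View pics/w34.png

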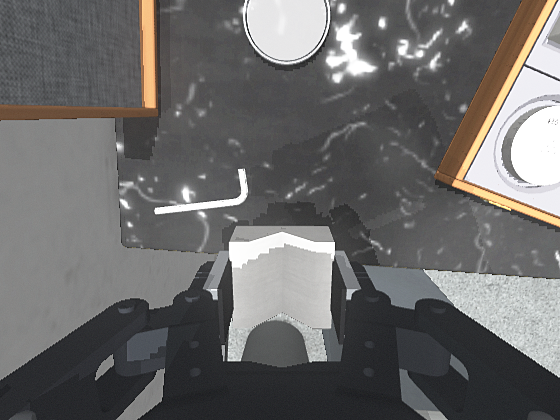

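```bash
python3 - <<'E'
from h import *
H=viewer.get_image("wrist"); he=np.array(H["hand_eye"]); f=210/np.tan(np.radians(H["fovy"])/2)
P=[]
for u,v in ((231,241),(334,240),(331,327),(231,328)):
    d=he[:3,:3]@[(u-H["cx"])/f,(v-H["cy"])/f,1]; o=he[:3,3]; P.append(o+d*(-51.3-o[0])/d[0])
print(np.round(P,1),np.mean(P,0).round(1))
E
python3 -m creep '[0.3,-0.0046,0.0326,-0.002,0,0,0, 0.3,-0.0046,0.0326,-0.002,0,0,0, 0.3,-0.0046,0.0326,-0.002,0,0,0, 0.3,-0.0046,0.0326,-0.002,0,0,0, 0.3,-0.0046,0.0326,-0.002,0,0,0, 0.3,-0.0046,0.0326,-0.002,0,0,0, 0.3,-0.0046,0.0326,-0.0021,0,0,0, 0.3,0,0,0,0,0,0]'
python3 - <<'E'
from h import *
c=cam("wrist"); im=c["img"][:,:,::-1]; cv2.imwrite("pics/w35.png",im); np.save("w35.npy",c,allow_pickle=True)
go([440,-1.2,80],-85.4,op=.3)
E

```

```text
[[-51.3 -20.9 -18.5]
 [-51.3  20.1 -18.9]
 [-51.3  20.5  21. ]
 [-51.3 -22.5  21.5]] [-51.3  -0.7   1.3]
time: 29.23
tcp_pos: [439.3, 42.0, 149.2]
ee_rot: [2.175, 0.096, -2.176]
wrist_force: [-0.3, 1.0, -1.4]
opening: 40.8
n 3 from [438.7  43.7 148.7] d [  1.3 -44.9 -68.7] turn [0.5 0.1 0. ] jaw -84.9 q6 1.48 t 29.2833 F [-0.1  1.  -1.4] op 40.5
0.3,0.0229,0.015,0.0009,0.15,0.02,0,
0.3,0.0229,0.015,0.0008,0.15,0.02,0,
0.3,0.0229,0.015,0.0008,0.15,0.02,0
```

View pics/w35.png

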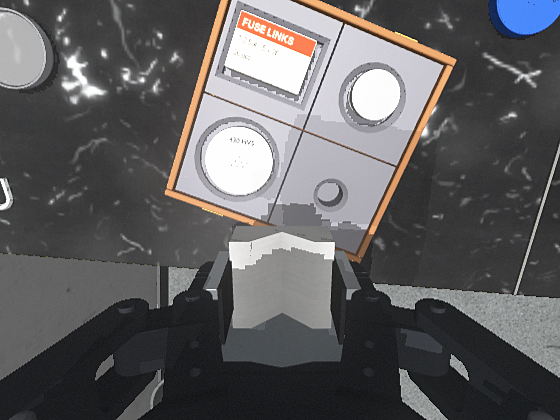

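```bash
python3 - <<'E'
from h import *
c=np.load("w35.npy",allow_pickle=True).item()
im=c["img"][:,:,::-1]; cv2.imwrite("pics/w35z.png",cv2.resize(im[90:270,250:420],None,fx=3.3,fy=3.3,interpolation=2))
for n,u,v,z in (("v",331,195,32),("cross",303,130,32),("cornerL",166,193,34),("cornerR",455,62,34),("cornerN",361,261,34)): print(n,at(c,u,v,z).round(1))
E
```

```text
v [439.7  -1.5  32. ]
cross [493.7  29.3  32. ]
cornerL [429.  144.3  34. ]
cornerR [557.2 -85.8  34. ]
cornerN [379.6 -37.2  34. ]
```

View pics/w35z.png

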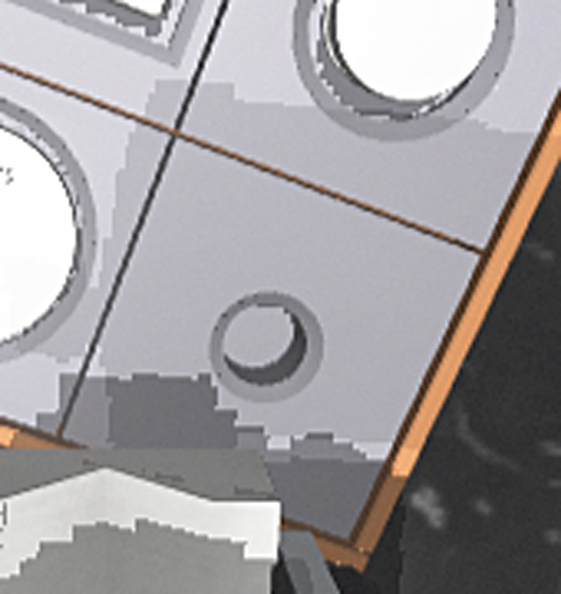

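```bash
python3 -m creep '[0.3,0.0229,0.015,0.0004,0.15,0,0, 0.3,0.0229,0.015,0.0003,0.15,0,0, 0.3,0.0229,0.0145,0.0003,0.15,0,0, 0.3,0,0,0,0,0,0, 0.3,0,0,0,0,0,0]'
python3 - <<'E'
from h import *
go([441,-2,40],-85.4,op=.3,minrows=3)
E
```

```text
time: 29.7
tcp_pos: [440.9, 0.2, 77.7]
ee_rot: [2.181, 0.089, -2.182]
wrist_force: [-0.0, -0.2, -1.8]
opening: 40.5
n 3 from [4.409e+02 2.000e-01 7.770e+01] d [  0.1  -2.2 -37.7] turn [-0.   0.   0.1] jaw -85.4 q6 1.38 t 29.7 F [-0.  -0.2 -1.8] op 40.5
0.3,0.0126,0.0008,0,-0.01,0,0.03,
0.3,0.0126,0.0008,0,-0.01,0,0.03,
0.3,0.0126,0.0007,0,-0.01,0,0.03
```

```bash
python3 -m creep '[0.3,0.0126,0.0008,0,0,0,0, 0.3,0.0126,0.0008,0,0,0,0, 0.3,0.0126,0.0007,0,0,0,0, 0.3,0,0,0,0,0,0, 0.3,0,0,0,0,0,0]'
python3 - <<'E'
from h import *
c=cam("wrist"); im=c["img"][:,:,::-1]; cv2.imwrite("pics/w36.png",im); np.save("w36.npy",c,allow_pickle=True)
go([441,-2,25],-85.4,op=.3,minrows=3)
p,Rm,s=pos()
st=p+Rm@[9.3,0,0]*0  # stem bottom
print("stem bottom px",proj(c,p+Rm@np.array([-9.3,-0.7,1.3])),"hole px",proj(c,[439.8,-1.3,32]))
E
```

```text
time: 30.12
tcp_pos: [442.6, 2.7, 42.5]
ee_rot: [2.183, 0.093, -2.176]
wrist_force: [0.4, -1.2, -1.9]
opening: 41.0
n 3 from [442.6   2.7  42.6] d [ -1.6  -4.7 -17.6] turn [ 0.2 -0.2  0.1] jaw -85.2 q6 1.38 t 30.1667 F [ 0.   1.1 -1.9] op 40.5
0.3,0.0059,0.0015,0.0007,0.06,-0.06,0.03,
0.3,0.0059,0.0015,0.0007,0.06,-0.06,0.03,
0.3,0.0059,0.0015,0.0007,0.06,-0.06,0.03
stem bottom px (np.float64(281.7064071317499), np.float64(247.10653856200003)) hole px (np.float64(289.23091342293066), np.float64(237.08071972905782))
```

View pics/w36.png

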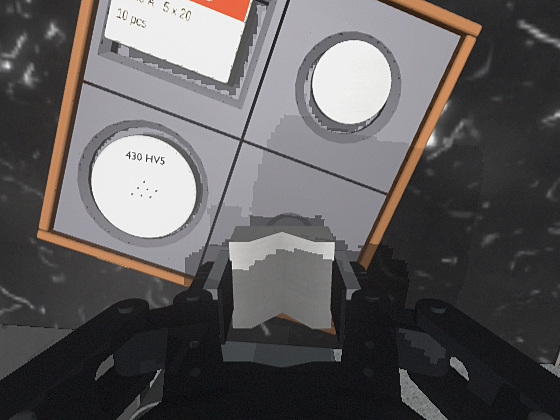

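```bash
python3 - <<'E'
from h import *
c=np.load("w36.npy",allow_pickle=True).item()
for n,u,v,z in (("cross",243.5,140,32),("mouth top",290,214,32),("cornerL",38,234,34)): print(n,at(c,u,v,z).round(1))
print(proj(c,[455.3,-1.3,32]))
E
python3 -m creep '[0.3,0.0059,0.0015,0.0006,0,-0.06,0.03, 0.3,0.0059,0.0015,0.0006,0,-0.06,0.03, 0.3,0.004,0.0015,0.0005,0,-0.06,0.03, 0.3,0,0,0,0,0,0, 0.3,0,0,0,0,0,0]'
python3 - <<'E'
from h import *
c=cam("wrist"); im=c["img"][:,:,::-1]; cv2.imwrite("pics/w37.png",im); np.save("w37.npy",c,allow_pickle=True)
go([441,-2,14],-85.4,op=.3,minrows=3)
E
```

```text
cross [493.8  28.6  32. ]
mouth top [454.   -0.5  32. ]
cornerL [430.2 144.9  34. ]
(np.float64(291.6251605643855), np.float64(211.94059677124824))
time: 30.58
tcp_pos: [442.8, -1.5, 28.0]
ee_rot: [2.182, 0.092, -2.174]
wrist_force: [0.0, -1.0, -2.6]
opening: 40.9
n 3 from [442.7  -1.5  28. ] d [ -1.7  -0.5 -14. ] turn [ 0.3 -0.2 -0. ] jaw -85.1 q6 1.38 t 30.6333 F [-0.1 -0.3 -2.9] op 40.6
0.3,0.0047,0.0001,0.0006,0.08,-0.07,-0.02,
0.3,0.0047,0.0001,0.0006,0.08,-0.07,-0.02,
0.3,0.0047,0.0001,0.0006,0.08,-0.07,-0.02
```

View pics/w37.png

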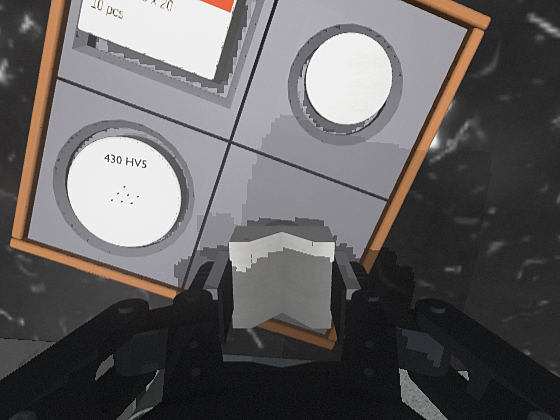

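```bash
python3 -m creep '[0.3,0.001,0.0001,0.001,0.1,-0.1,0, 0.3,0.002,0.0001,0.0008,0.1,-0.1,0, 0.3,0.003,0,0,0,0,0, 0.3,0,0,0,0,0,0]'
python3 - <<'E'
from h import *
go([440.7,-1.7,14],-85.4,op=.3,minrows=3)
E
```

```text
time: 30.97
tcp_pos: [441.0, -2.0, 21.8]
ee_rot: [2.18, 0.087, -2.179]
wrist_force: [-0.5, 0.2, -1.8]
opening: 40.7
n 3 from [441.   -2.   21.8] d [-0.3  0.3 -7.8] turn [ 0.  -0.  -0.1] jaw -85.4 q6 1.38 t 30.9667 F [-0.5  0.2 -1.8] op 40.7
0.3,0.0026,-0.0001,0.0001,0,-0.01,-0.02,
0.3,0.0026,-0.0001,0.0001,0,-0.01,-0.02,
0.3,0.0026,-0.0001,0.0001,0,-0.01,-0.02
```

```bash
python3 -m creep '[0.3,0.0026,0,0.0001,0,0,0, 0.3,0.0026,0,0.0001,0,0,0, 0.3,0.0026,0,0.0001,0,0,0, 0.3,0,0,0,0,0,0]'; python3 -m creep '[0.3,0.0026,0,0.0002,0,0,0, 0.3,0.0026,0,0.0002,0,0,0, 0.3,0.0026,0,0,0,0,0]'
```

```text
time: 31.3
tcp_pos: [440.7, -2.1, 13.1]
ee_rot: [2.181, 0.087, -2.179]
wrist_force: [-0.6, -0.4, -1.6]
opening: 40.5
time: 31.55
tcp_pos: [440.5, -2.1, 4.8]
ee_rot: [2.181, 0.087, -2.179]
wrist_force: [-0.3, -1.2, -2.2]
opening: 40.5
```

```bash
python3 - <<'E'
from h import *
go([440.7,-1.7,1],-85.4,op=.3,minrows=3)
E
```

```text
n 3 from [440.5  -2.1   4.8] d [ 0.2  0.4 -3.8] turn [ 0.  -0.1 -0.1] jaw -85.4 q6 1.38 t 31.55 F [-0.3 -1.2 -2.2] op 40.5
0.3,0.0013,-0.0001,-0.0001,0,-0.02,-0.02,
0.3,0.0013,-0.0001,-0.0001,0,-0.02,-0.02,
0.3,0.0013,-0.0001,-0.0001,0,-0.02,-0.02
```

Stem is going in freely. On to contact.

```bash
python3 -m creep '[0.3,0.0012,0,0,0,0,0, 0.3,0.0012,0,0,0,0,0]'; python3 -m creep '[0.3,0.001,0,0,0,0,0, 0.3,0,0,0,0,0,0]';python3 -m creep '[0.3,0.0012,0,0,0,0,0, 0.3,0,0,0,0,0,0]';python3 -m creep '[0.3,0.0012,0,0,0,0,0, 0.3,0,0,0,0,0,0]'
```

```text
time: 31.72
tcp_pos: [440.3, -2.1, 1.8]
ee_rot: [2.18, 0.087, -2.18]
wrist_force: [0.2, 0.6, -2.1]
opening: 40.3
time: 31.88
tcp_pos: [440.2, -2.1, 0.5]
ee_rot: [2.18, 0.087, -2.18]
wrist_force: [1.0, 0.0, -1.7]
opening: 40.8
time: 32.05
tcp_pos: [440.4, -2.1, 0.7]
ee_rot: [2.18, 0.087, -2.18]
wrist_force: [-0.0, 0.2, -1.8]
opening: 40.7
time: 32.22
tcp_pos: [440.7, -2.1, 0.6]
ee_rot: [2.181, 0.087, -2.179]
wrist_force: [0.7, 0.1, -2.2]
opening: 40.3
```

```bash
python3 -m creep '[0.6,0,0,0,0,0,0, 0.65,0,0,0,0,0,0, 0.65,-0.02,0,0,0,0,0, 0.65,-0.03,0,0,0,0,0, 1,-0.03,0,0,0,0,0, 1,-0.03,0,0,0,0,0, 1,-0.04,0.01,0.03,0,0,0, 1,-0.03,0.02,0.03,0,0,0, 1,0,0.03,0.03,0,0,0, 1,0,0,0,0,0,0]'
python3 - <<'E'
from h import *
c=cam("wrist"); cv2.imwrite("pics/w40.png",c["img"][:,:,::-1])
c=cam("side"); cv2.imwrite("pics/s40.png",cv2.resize(c["img"][170:350,180:420,::-1],None,fx=3.2,fy=3.2,interpolation=2))
c=cam("top"); cv2.imwrite("pics/t40.png",cv2.resize(c["img"][130:300,100:450,::-1],None,fx=2.2,fy=2.2,interpolation=2))
print(pos()[2]["qpos"].round(2),pos()[0])
E
```

```text
time: 33.05
tcp_pos: [362.8, -66.1, 176.5]
ee_rot: [2.18, 0.087, -2.175]
wrist_force: [0.8, -0.6, -0.0]
opening: 85.2
[-0.3   0.04  2.1  -0.    1.    1.19] [366.04537324 -63.19882162 175.87761878]
```

View pics/w40.png

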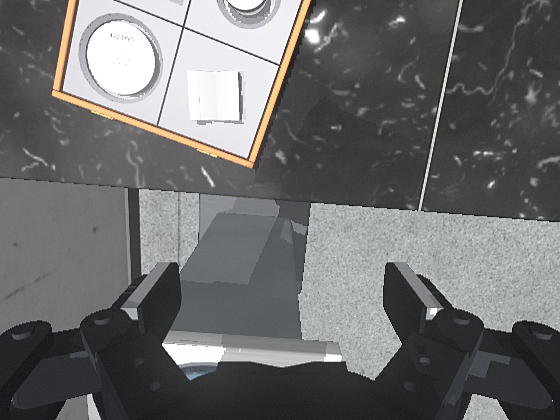

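View pics/s40.png

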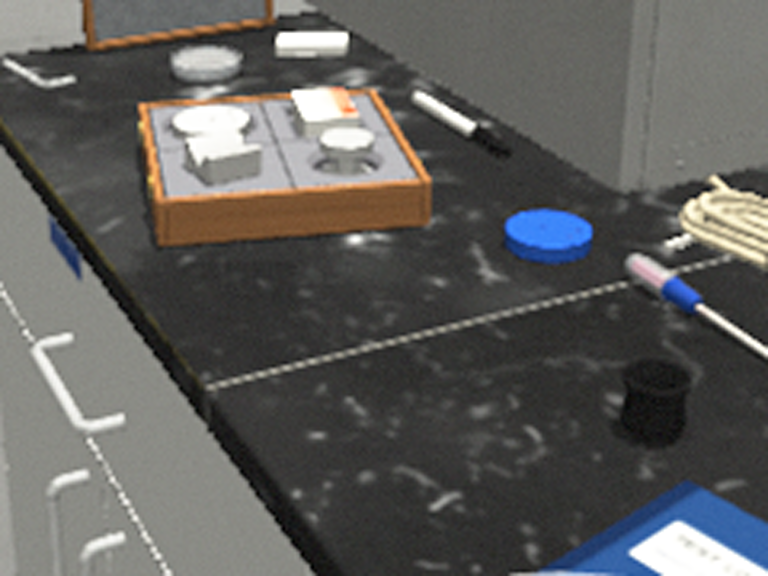

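View pics/t40.png

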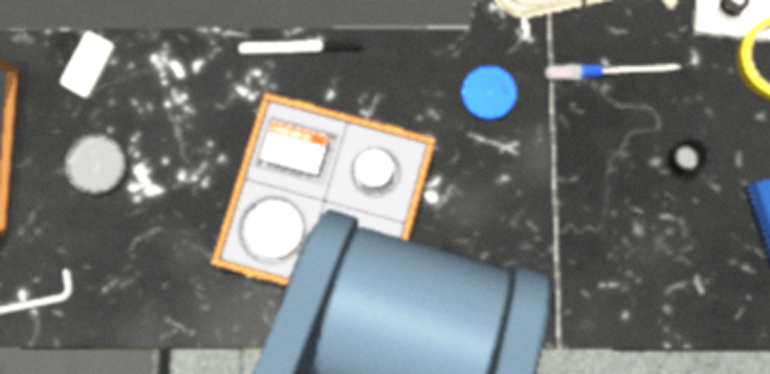

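```bash
python3 - <<'E'
from h import *
c=cam("side"); im=cv2.resize(c["img"][190:250,215:325,::-1],None,fx=7,fy=7,interpolation=2)
def dr(p): u,v=proj(c,p); return int((u-215+.5)*7),int((v-190+.5)*7)
a=np.radians(-15.45);X=np.array([np.cos(a),np.sin(a),0]);Y=np.array([-X[1],X[0],0]);C=np.array([493.9,29.5,0])
n=C+44*X+44*Y
for sx,sy in ((1,1),(1,-1),(-1,-1),(-1,1)): cv2.circle(im,dr(n+sx*21*X+sy*31*Y+[0,0,43]),3,(0,0,255),-1)
for n,r,z in ((C-44*X+44*Y,29,37),(C+44*X-44*Y,19,49)):
    for t in np.linspace(0,2*np.pi,16): cv2.circle(im,dr(n+r*(np.cos(t)*X+np.sin(t)*Y)+[0,0,z]),2,(0,200,0),-1)
n=C-44*X-44*Y; b=np.radians(4.7)
for sx,sy in ((1,1),(1,-1),(-1,-1),(-1,1)): cv2.circle(im,dr(n+[sx*20*np.cos(b)-sy*21*np.sin(b),sx*20*np.sin(b)+sy*21*np.cos(b),52]),3,(255,0,0),-1)
cv2.imwrite("pics/s41.png",im)
E
```

```text
(no output)
```

View pics/s41.png

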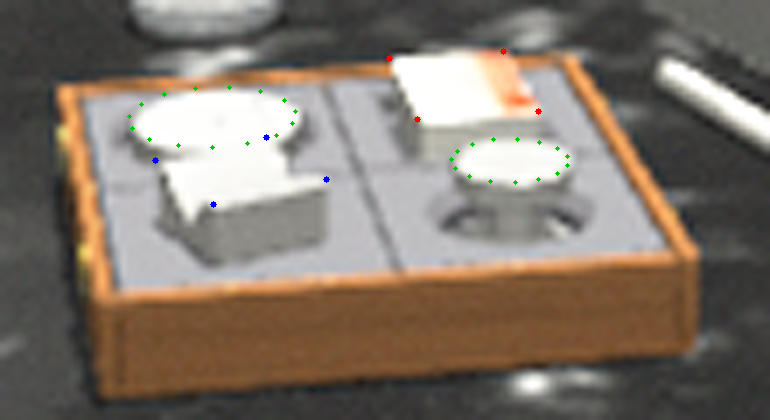

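```bash
python3 - <<'E'
from bench import workorder, robot
print(workorder.sign_off(), robot.get_state()["time"])
E
```

```text
the job is handed in; nothing more can be done
the job is handed in; nothing more can be done
```

The reference block, fuse carton, flat anvil and V anvil are each upright and fully home in their own inserts. I lowered each one until the arm stopped on the floor of its recess, or on the insert's top for the V anvil, before letting go. The job was handed in after about 33 s, with the gripper clear of everything. The petri dish, loupe and blue disc were not touched.

**Last checks:** the last top, side and wrist pictures show all four seated. In the side view, the home outlines I computed and drew over them matched to about a pixel; the V anvil was the furthest off, by about one pixel. The heights at which the arm stopped matched the grasp heights to within about 1 mm.

**What disagreed:**
- **Fingertip position:** the wrist and side cameras put the fingertips about 35 mm (shut) to 49 mm (open) behind the stated TCP. I grasped by the camera figures, and that held every time.
- **Opening reading:** on a held object the opening read 1.5 to 3.5 mm under the object's true width.
- **Fuse carton grip:** the arm drifted up about 5 mm as the fingers closed, so the carton was held near its top edge, but it did not slip.
- **Block height:** my first two-view triangulation of the block's height came out near 0 mm because the two views were too alike. I relied on its apparent size and the side view instead.

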